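# Latch the dust drawer of a carving dust box

### The job

The dust drawer of the carving dust box has been emptied and left pulled out. Push the drawer in until it meets its seal, tip the wire bail of the latch forward so that it hooks over the keeper on the drawer, then press the red lever over and down past centre until it lies flat and clamps the drawer shut. Leave the gourds, tools and other things on the bench and on the dust box where they are.

Things in the scene. Friction and masses are not known exactly. Their poses are not given: they have to be found in the camera images.
- dustbox: Dust box for carving, fixed: light grey housing 300 x 280 mm, 100 mm high, steel grille on the rear of its top. Origin on the bench, 120 mm behind the housing's front face, mid-width. Its x axis points from the drawer side to the back (the way the drawer is pushed in), z up; latch and drawer lie in its plane y = 0. Sites on box and drawer have the same axes.
- drawer (a joint): Blue dust drawer, m pulled out: 0.035 to 0.060 at the start, 0.006 where it meets the rubber seal, 0.001 to 0.002 clamped by the latch. Slides stiffly (2.5 N), stays where left; the seal yields from 5 N, then 12 N per mm, and pushes the drawer back to 0.006 if let go unlatched. Front bin 240 mm wide, its top 90 mm above the bench, its front face 34 mm behind the handle bar.
- drawer_handle (a point): Middle of the steel bow handle on the drawer's front: a level bar 12 mm thick and 110 mm long across the drawer, 55 mm above the bench, 218 mm in front of the dust box's origin when the drawer reads 0. It can be pushed on directly.
- keeper_seat (a point): Seat of the bail's bar in the keeper (24 mm wide) on top of the drawer, 113 mm above the bench. A shelf 3.5 mm below it runs 27 mm forward (to -x); an upright stands 3 mm behind it; the upright's lip reaches to 3 mm in front of it, 5.5 to 9.5 mm above it. The bar must drop in front of the lip onto the shelf (centre 7 mm or more in front); the lever then draws it back under the lip.
- latch_pivot (a point): Pivot pin of the latch lever, level and across the dust box, 113 mm above the bench and 75 mm towards the drawer from the dust box's origin.
- lever (a joint): Latch lever, rad about latch_pivot: 0 flat, pointing to the box's back (clamped); 1.57 upright; 2.0 its stop, leaning towards the drawer. Starts at 1.7 to 1.9, open far enough to hook the bail. Stays where left (0.1 N m friction); with the bail hooked the last 0.8 rad needs up to about 0.5 N m, and below about 0.2 it snaps down by itself.
- lever_end (a point): Point on the lever's pressing face (towards the drawer when upright, on top when flat), 70 mm from the pivot, 6 mm off the line through it. The lever is a 4 mm plate, 26 mm wide, with a red grip; its end, 86 mm from the pivot, is turned up by 8 mm on the pressing side. Axes: x along the lever away from the pivot, z out of the pressing face.
- bail (a joint): Wire bail hinged on the lever, rad relative to the lever: 0 as when latched, growing as it folds up to the lever; 2.88 to 3.05 at the start (standing up along the lever); about 1.7 to 2.0 lying on the keeper with the lever open. Its pivot is on the lever, 19 mm along and 6 mm under its line. Friction holds it while steeper than about 55 degrees; tipped further it falls onto the keeper by itself.
- bail_bar (a point): Middle of the bail's level cross bar: 6 mm wire, 49 mm long over all, 94 mm from the bail's pivot. With lever and bail at 0 it points towards the drawer, rising 0.06 rad. At the start it stands about 18 to 28 mm higher than the lever's end and up to 25 mm in front of it. Pushed forward from behind (or pressed down once it leans) it swings in an arc over the keeper's lip.
- gourd_large_mid (a point): Half-carved double gourd, 100 mm high (113 with its stalk), 72 mm across, standing on the grille of the dust box; point at its middle, 50 mm up. Leave it.
- carving_pen: Black rotary carving pen, 150 mm long, 26 mm thick, lying on the grille; origin under its middle, x along it. Leave it.
- gourd_small: Small double gourd, 78 mm high, 58 mm across, on the cutting mat beside the box; origin under its foot. Leave it.
- pocket_knife: Closed pocket knife, 105 x 20 x 14 mm, on the cutting mat; origin under its middle. Leave it.
- pen_controller: Round black controller with a violet ring, 91 mm across, 44 mm high; origin under its middle. Leave it.
- palette: Flower-shaped paint palette, 135 mm across, 10 mm high; origin under its middle. Leave it.
- power_adaptor: Black power adaptor, 110 x 52 x 32 mm; origin under its middle. Leave it.
- brush_jar: Blue jar of brushes, 80 mm across, 95 mm high, 190 mm with the brushes; origin under its middle. Leave it.

How it is judged:
By the outcome, as a careful person would: the job done as asked, in the order asked, and still so for the second after the job is handed in, with the robot touching nothing.
It also fails if it takes over 58 s, if anything falls off the work surface, if the arm or the gripper's body presses on something with over 40 N, if the wrist force passes 120 N, or if a joint passes its speed limit or range.

### The arm

A 6-joint arm with a two-finger parallel gripper is mounted at the origin on the work surface. World frame = base frame: x ahead of the robot, y to its left, z up, the work surface at z = 0. Lengths are in m, angles in degrees, forces in N, time in s.
With the tool pointing down it reaches from about 0.4 to 0.825 m from the base axis. Payload 7 kg.
Tool frame: the origin (TCP) lies midway between the tips of the shut fingers; the grasp point (between the pads) lies ctrl.tcp_to_grasp behind it (ctrl.tcp_to_grasp is the distance from the TCP to the grasp point, in m); y points along the fingers, z is the direction in which the jaws open and shut, and the axes are right-handed (so a half turn about y gives the same grasp; the last joint's range is limited). The gripper opens to 88 mm and grips with 3 to 60 N. Pads are 19 mm wide; open, the fingers measure 130 mm over their backs; the gripper's body (78 mm by 193 mm) begins 47 mm behind the grasp point.
Start: joints at [82.741, 20.546, 0.682, 0, -70.136, -16.507], TCP at [0.272, 0.618, 0.227] pointing down, gripper open.
Joint ranges: [-176.03, 176.03], [-82.01, 121.73], [-58.28, 71.71], [-173.87, 95.51], [-174.79, -0.11], [-173.66, 173.66]. Speed limits (degrees/s): [136.94, 136.94, 172.46, 180, 180, 180].

### API

Orientations are given as [roll, pitch, yaw] about the fixed x, y, z axes, in that order (R = Rz(yaw) Ry(pitch) Rx(roll)).
In Python, from plant import ctrl, snapshot, silhouettes gives the robot as it stands.
- The arm moves only by the shell command python3 -m pendant 'ROWS'. ROWS is JSON, a list that holds one entry, the list of rows, each a list of 7 numbers: the shift along the tool's x, y, z in cm, then the turn, a rotation vector about the tool's x, y, z in degrees, then the opening, from 0 (shut) to 1 (fully open). In form: [[[x, y, z, rx, ry, rz, hand], ...]]. A call has 1 to 12 rows; each row shifts and turns the commanded pose from where the row before left it, along the tool's axes as they then stand; what a row does not reach is not made up. A row lasts 1/12 s, in which the tool goes at most 41.7 mm and 7.16 degrees, less where a joint would pass 70% of its speed; a pose out of reach is approached as far as the arm can. A call with a gripper value outside its range is refused whole. The fingers move at their own pace and stop on an object; the grip force is fixed at half the most. Time passes only in rows, so rows that do not move let the fingers close. It gives the time, the measured TCP pose, the force and the opening at its end, in the units of the state.
- ctrl.get_obs(): the state, without advancing time (a new reading comes with each control period).
- snapshot(name): name is "side" or "top" or "wrist"; returns a dict with "image" (384x512x3 uint8, red, green, blue), "camera_matrix" (3x3 intrinsics, pixels), "eye" and "orientation" of the camera in the world; the wrist camera has in their place "mount" (4x4, takes a point from camera to tool coordinates, whose origin is the TCP and whose axes are the tool frame's). Camera axes: x right, y down, z forward; pixel columns grow to the right and rows downward; lengths in m; the calibration is good to about 2 mm. The wrist camera is an equidistant fisheye: a pixel r from the principal point sees the ray r / f radians off the axis. A picture is of the moment at which its call begins: read the wrist's pose just before it. There is no depth.
- ctrl.close_job(): hands the job in, once; it reports no verdict.
Trained networks look in a picture, given as the dict that the camera call returned (one of the last four; its "shot" number tells which), for a name from the list of things; names that differ only in an ending like _2 or _b are one class to them, and where a whole thing is asked for, a point or a joint stands for the part that bears it (a point fixed in the world has none). Each returns a list of dicts, best first, with "confidence" (0 to 1); they miss things now and then, are a little off and sometimes report something else, mostly with a low value. They report only what shows in the picture. A call takes as long as a camera call.
- silhouettes(picture, thing): "mask" (384x512 bool, what is visible of it) and "bbox" ([left, top, width, height] in pixels, round what is visible of it).
The state is a dict: "clock": time; "joint_pos": joint angles; "qvel": joint speeds; "tau": joint torques, N m; "tool_pos": TCP position; "orientation": TCP orientation; "force": force on the tool from outside, world axes, zero at the start; "moment": the same for the moment, N m; "opening": finger opening in m.
Only numpy, scipy, OpenCV 4.12 (cv2) and the standard library are available. Lean on these libraries where they do the work, as an engineer would, in place of code of your own. Each camera call takes 0.05 s, during which the arm holds its last target.

## Working session

There is one attempt and no reset: what is moved stays moved. The work goes in short steps, Python scripts to look and compute and a shell command to move; the robot and the scene stay as the last step left them, time stands still between calls to the robot, and variables do not carry over. Pictures are saved under pics/ and viewed, and the job is handed in when it is done.

```bash
ls; mkdir -p pics; python3 - <<'E'
from plant import ctrl, snapshot, silhouettes
import cv2, json
o=ctrl.get_obs(); print(o); print(ctrl.tcp_to_grasp)
for n in ["side","top","wrist"]:
    s=snapshot(n); cv2.imwrite(f"pics/{n}0.png",s["image"][:,:,::-1])
    print(n,{k:(v.tolist() if hasattr(v,'tolist') else v) for k,v in s.items() if k!="image"})
E
```

```text
pics
{'clock': 0.0, 'joint_pos': array([ 8.27424755e+01,  2.05926940e+01,  6.34030555e-01, -2.06352907e-02,
       -7.01349018e+01, -1.65057618e+01]), 'qvel': array([ 0.0734269 ,  0.05179181, -0.02274058, -0.03204566,  0.00670909,
        0.02449226]), 'tau': array([ 4.60474203e-04, -5.82712519e+01,  2.93043101e+01,  6.99726105e+00,
        6.83893843e-03, -1.48835288e-04]), 'tool_pos': array([0.27183484, 0.61731601, 0.2256088 ]), 'orientation': array([-8.99047787e+01,  7.98667422e-03,  1.56229692e+02]), 'force': array([ 0.0073584 , -0.44098451, -0.30428457]), 'moment': array([-0.00153222,  0.01153105,  0.02394237]), 'opening': 0.08731467466294063}
0.0188
side {'camera_matrix': [[363.4650361985273, 0.0, 256.4188881766055], [0.0, 363.4650361985273, 192.23789394371596], [0.0, 0.0, 1.0]], 'eye': [0.22766172948965382, -1.097081492885815, 0.996739043979607], 'orientation': [-129.04497931723208, -1.3377478547229429, -12.179865531928145], 'shot': 1}
top {'camera_matrix': [[371.46870256128443, 0.0, 251.48849368885593], [0.0, 371.46870256128443, 190.334801988694], [0.0, 0.0, 1.0]], 'eye': [0.2914691992141302, -0.0026336528039121523, 1.5528904170874265], 'orientation': [-173.07301904223436, -0.6757803259646186, -89.51058885450222], 'shot': 2}
wrist {'camera_matrix': [[297.3186396354542, 0.0, 255.68727814383922], [0.0, 297.3186396354542, 187.76861779239178], [0.0, 0.0, 1.0]], 'mount': [[-0.0007007484207319081, 0.9661768690430544, 0.25787936458315347, -0.06827346620823342], [1.2367608331595915e-05, -0.2578794195056175, 0.966177108423962, -0.15772439942919053], [0.9999997543993167, 0.0006802364338530914, 0.00016875929886241386, 0.00029538974382048444], [0.0, 0.0, 0.0, 1.0]], 'shot': 3}
```

View pics/side0.png

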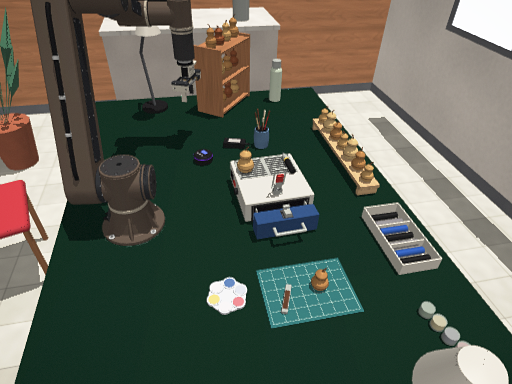

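View pics/top0.png

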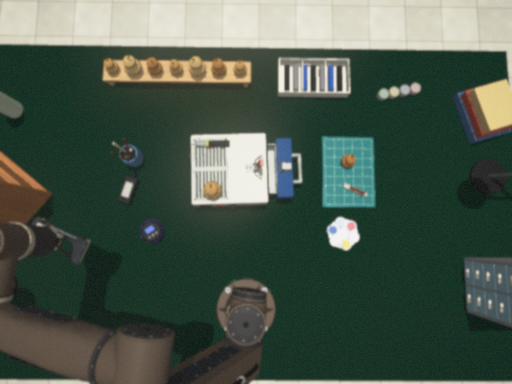

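View pics/wrist0.png

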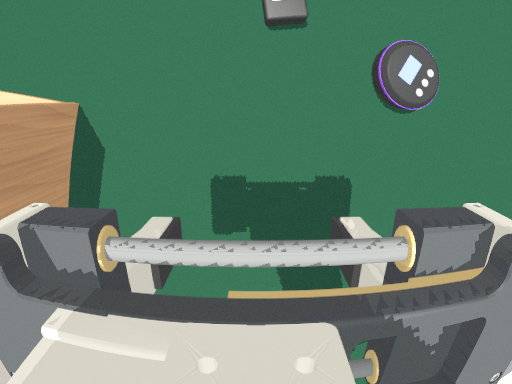

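```bash
cat > h.py <<'E'
import numpy as np, cv2
from scipy.spatial.transform import Rotation as R
from plant import ctrl, snapshot, silhouettes
def rot(o): return R.from_euler('xyz',o,degrees=True).as_matrix()
def cam(s):
    K=np.array(s["camera_matrix"]); return K,rot(s["orientation"]),np.array(s["eye"])
def proj(s,P):
    K,Rm,e=cam(s); p=(np.atleast_2d(P)-e)@Rm; return p[:,:2]/p[:,2:]*[K[0,0],K[1,1]]+K[:2,2]
def ray(s,uv):
    K,Rm,e=cam(s); d=np.r_[(np.array(uv)-K[:2,2])/K[0,0],1]; return e,Rm@d/np.linalg.norm(d)
def onz(s,uv,z):
    e,d=ray(s,uv); return e+d*(z-e[2])/d[2]
def tri(sa,a,sb,b):
    e1,d1=ray(sa,a); e2,d2=ray(sb,b)
    A=np.c_[d1,-d2]; t=np.linalg.lstsq(A,e2-e1,rcond=None)[0]
    p,q=e1+d1*t[0],e2+d2*t[1]; return (p+q)/2,np.linalg.norm(p-q)
def crop(s,x,y,w,h,f,name):
    im=s["image"][y:y+h,x:x+w,::-1]; cv2.imwrite(name,cv2.resize(im,None,fx=f,fy=f,interpolation=cv2.INTER_CUBIC))
E
python3 - <<'E'
from h import *
import pickle
S=snapshot("side");T=snapshot("top")
pickle.dump((S,T),open("st0.pkl","wb"))
crop(S,215,135,120,110,6,"pics/side1.png"); crop(T,180,120,130,100,6,"pics/top1.png")
for n in ["dustbox","drawer","drawer_handle","lever","lever_end","bail","bail_bar","keeper_seat","gourd_large_mid","carving_pen"]:
    for s,nm in((S,'S'),(T,'T')):
        r=silhouettes(s,n)
        print(n,nm,[(round(float(d["confidence"]),2),[int(v) for v in d["bbox"]],np.argwhere(d["mask"]).mean(0)[::-1].round(1).tolist()) for d in r[:2]])
E
```

```text
dustbox S [(0.96, [229, 154, 91, 80], [274.8, 197.6])]
dustbox T [(0.6, [188, 136, 110, 71], [242.2, 169.3])]
drawer S [(0.87, [253, 202, 69, 37], [285.1, 220.9]), (0.42, [251, 111, 19, 37], [261.1, 133.2])]
drawer T [(0.84, [270, 137, 30, 61], [282.0, 168.5])]
drawer_handle S [(0.66, [252, 206, 66, 34], [285.1, 220.9])]
drawer_handle T [(0.82, [271, 140, 30, 58], [281.0, 168.5])]
lever S [(0.73, [272, 167, 17, 19], [278.6, 178.9])]
lever T [(0.72, [254, 156, 7, 16], [257.8, 162.6]), (0.54, [253, 153, 11, 18], [257.8, 163.5])]
lever_end S [(0.64, [230, 154, 88, 80], [274.6, 197.4])]
lever_end T [(0.52, [253, 155, 9, 13], [258.1, 163.6]), (0.49, [118, 175, 23, 29], [128.2, 189.0])]
bail S [(0.53, [272, 168, 14, 19], [278.7, 175.5])]
bail T [(0.39, [254, 158, 6, 13], [258.4, 163.6])]
bail_bar S [(0.57, [272, 168, 12, 19], [278.1, 178.5])]
bail_bar T [(0.67, [342, 184, 23, 9], [353.4, 189.3]), (0.55, [252, 155, 6, 16], [257.5, 166.1])]
keeper_seat S [(0.81, [254, 204, 66, 36], [285.1, 220.9])]
keeper_seat T [(0.64, [264, 137, 39, 61], [282.1, 168.7]), (0.46, [118, 144, 25, 21], [130.8, 155.8])]
gourd_large_mid S [(0.86, [232, 149, 20, 20], [244.9, 162.4])]
gourd_large_mid T [(0.68, [203, 181, 21, 19], [212.0, 190.0])]
carving_pen S []
carving_pen T [(0.72, [196, 141, 33, 3], [212.2, 143.4])]
```

```bash
sleep 0; ls pics
```

```text
side0.png
side1.png
top0.png
top1.png
wrist0.png
```

View pics/side1.png

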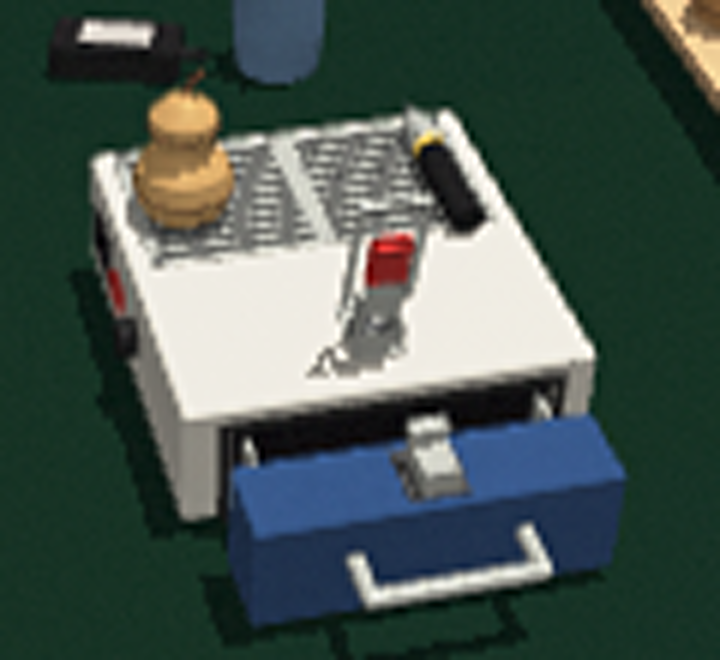

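View pics/top1.png

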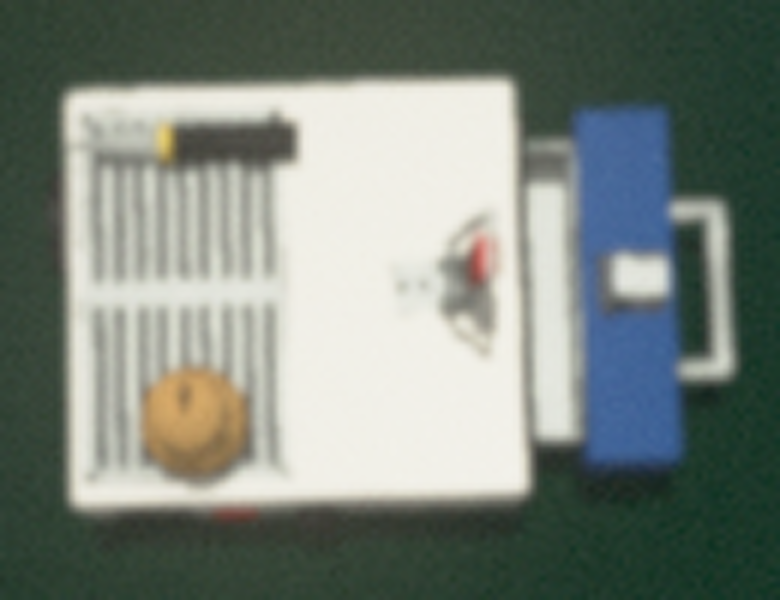

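```bash
python3 - <<'E'
from h import *
import pickle
from scipy.optimize import least_squares
S,T=pickle.load(open("st0.pkl","rb"))
# box corners: (back,left y+)... front x=-.12, back .18
tc=np.array([[190.8,135.3],[265.5,133],[268.3,202.5],[192.2,205]])
for c in tc: print(onz(T,c,.1).round(4))
sc=np.array([[231.7,160.8],[290.8,153.3],[314.2,193.7],[245.3,205]])
for c in sc: print(onz(S,c,.1).round(4))
th=np.array([301.2,168.7]); sh0=np.array([(368,600),(545,570)])/6+[215,135]; sh=sh0.mean(0)
print(onz(T,th,.055),onz(S,sh,.055), tri(T,th,S,sh))
print('kp', onz(T,np.array([637,277])/6+[180,120],.12))
E
```

```text
[0.6877 0.2267 0.1   ]
[ 0.7007 -0.0726  0.1   ]
[ 0.4207 -0.0847  0.1   ]
[0.408  0.2133 0.1   ]
[0.4212 0.2126 0.1   ]
[0.6939 0.2249 0.1   ]
[ 0.7025 -0.0708  0.1   ]
[ 0.4244 -0.0871  0.1   ]
[ 0.56494205 -0.221695    0.055     ] [ 0.56906447 -0.21634756  0.055     ] (array([ 0.56556299, -0.22123417,  0.06018133]), np.float64(0.0031243665689060086))
kp [ 0.56252423 -0.15321951  0.12      ]
```

```bash
python3 -m pendant '[[[0,-4,0,0,7,0,0],[0,-4,0,0,7,0,0],[0,-2,0,0,7,0,0],[0,0,0,0,7,0,0],[0,0,0,0,7,0,0],[0,0,0,0,7,0,0],[0,0,0,0,7,0,0],[0,0,0,0,7,0,0],[0,0,0,0,7,0,0],[0,0,0,0,0.8,0,0]]]'
```

```text
clock: 2.08
tool_pos: [0.272, 0.6177, 0.3265]
orientation: [-90.0, 0.0, 92.1]
force: [-0.1, 0.6, -0.0]
opening: 0.0265
```

```bash
python3 -m pendant '[[[-3.9,0,-1.2,0,0,0,0],[-3.9,0,-1.2,0,0,0,0],[-3.9,0,-1.2,0,0,0,0],[-3.9,0,-1.2,0,0,0,0],[-3.9,0,-1.2,0,0,0,0],[-3.9,0,-1.2,0,0,0,0],[-3.9,0,-1.2,0,0,0,0],[-3.9,0,-1.2,0,0,0,0],[-3.9,0,-1.2,0,0,0,0],[-3.9,0,-1.2,0,0,0,0],[-3.9,0,-1.2,0,0,0,0],[-3.9,0,-1.2,0,0,0,0]]]' && python3 -m pendant '[[[-3.9,0,-1.2,0,0,0,0],[-3.9,0,-1.2,0,0,0,0],[-3.9,0,-1.2,0,0,0,0],[-3.9,0,-1.2,0,0,0,0],[-3.9,0,-1.2,0,0,0,0],[-3.9,0,-1.2,0,0,0,0],[-3.9,0,-1.2,0,0,0,0],[-3.9,0,-1.2,0,0,0,0],[-3.9,0,-1.2,0,0,0,0],[-3.9,0,-1.2,0,0,0,0],[-2,0,0,0,0,0,0],[0,0,0,0,0,0,0]]]'
cat >> h.py <<'E'
def wproj(s,o,P):
    K=np.array(s["camera_matrix"]);M=np.array(s["mount"]);Rt=rot(o["orientation"])
    pt=(np.atleast_2d(P)-o["tool_pos"])@Rt
    pc=(pt-M[:3,3])@M[:3,:3]
    th=np.arctan2(np.hypot(pc[:,0],pc[:,1]),pc[:,2]); ph=np.arctan2(pc[:,1],pc[:,0])
    return np.c_[np.cos(ph),np.sin(ph)]*(th*K[0,0])[:,None]+K[:2,2]
def wray(s,o,uv):
    K=np.array(s["camera_matrix"]);M=np.array(s["mount"]);Rt=rot(o["orientation"])
    d=np.array(uv)-K[:2,2]; r=np.hypot(*d); th=r/K[0,0]
    dc=np.r_[d/max(r,1e-9)*np.sin(th),np.cos(th)]
    return Rt@M[:3,3]+o["tool_pos"], Rt@(M[:3,:3]@dc)
def wonz(s,o,uv,z):
    e,d=wray(s,o,uv); return e+d*(z-e[2])/d[2]
E
python3 - <<'E'
from h import *
import pickle
o=ctrl.get_obs(); W=snapshot("wrist"); pickle.dump((o,W),open("w1.pkl","wb"))
print(o["clock"],o["tool_pos"],o["orientation"])
cv2.imwrite("pics/w1.png",cv2.resize(W["image"][:,:,::-1],(800,600),interpolation=cv2.INTER_CUBIC))
E
```

```text
clock: 3.08
tool_pos: [0.4359, 0.1543, 0.3271]
orientation: [-90.1, -0.1, 92.7]
force: [1.2, -0.0, 0.3]
opening: 0.0007
clock: 4.08
tool_pos: [0.5731, -0.2522, 0.3251]
orientation: [-89.9, 0.0, 92.4]
force: [0.4, -0.2, 0.1]
opening: 0.0002
4.0833 [ 0.57311444 -0.25216909  0.32508459] [-8.98660385e+01  1.37702021e-02  9.24289822e+01]
```

View pics/w1.png

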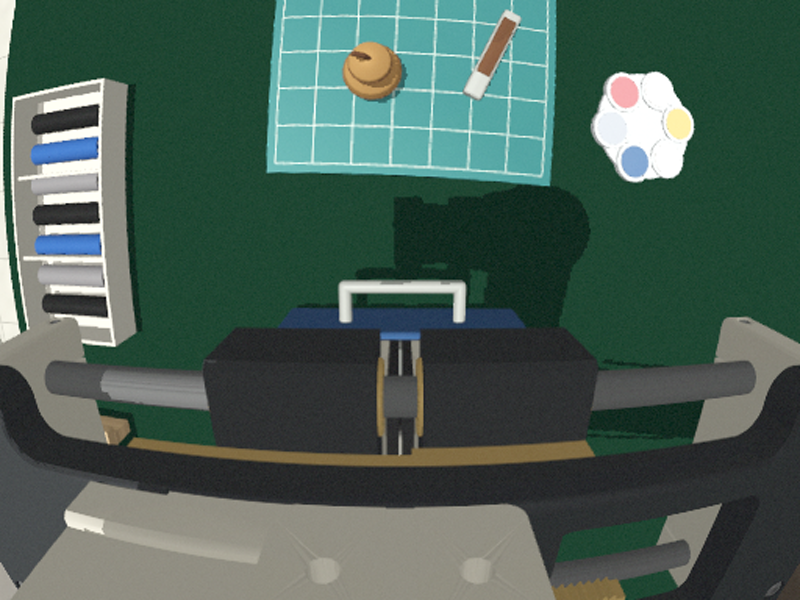

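```bash
python3 - <<'E'
from h import *
import pickle
o,W=pickle.load(open("w1.pkl","rb"))
a=wonz(W,o,np.array([342,287])*.64,.055);b=wonz(W,o,np.array([463,287])*.64,.055)
print(a,b,np.linalg.norm(a-b),(a+b)/2, np.degrees(np.arctan2(*(a-b)[1::-1])))
E
```

```text
[ 0.62448872 -0.21130868  0.055     ] [ 0.50903304 -0.21620223  0.055     ] 0.11555933329393969 [ 0.56676088 -0.21375545  0.055     ] 2.427011109913188
```

```bash
python3 -m pendant '[[[-2,3,0.5,0,0,0,0],[0,4,0,0,0,0,0],[0,4,0,0,0,0,0],[0,4,0,0,0,0,0],[0,4,0,0,0,0,0],[0,4,0,0,0,0,0],[0,3,0,0,0,0,0],[0,2,0,0,0,0,0],[0,0,0,0,0,0,0]]]'; python3 - <<'E'
from h import *
S=snapshot("side");crop(S,215,135,120,110,6,"pics/side2.png")
E
```

```text
clock: 4.88
tool_pos: [0.5659, -0.2668, 0.0421]
orientation: [-89.6, -0.1, 92.6]
force: [-1.3, 0.0, -0.6]
opening: 0.0005
```

View pics/side2.png

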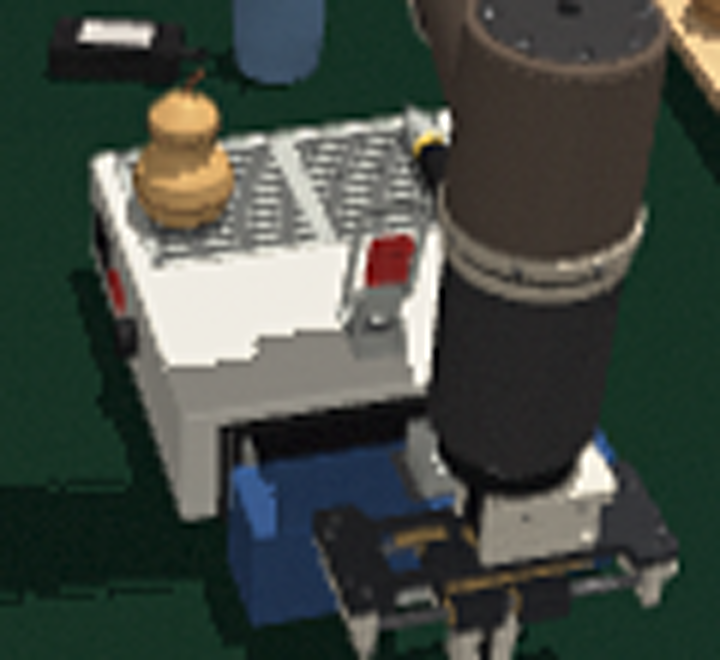

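```bash
python3 -m pendant '[[[1.5,0,0,0,0,0,0],[1.5,0,0,0,0,0,0],[0.8,0,0,0,0,0,0],[0.8,0,0,0,0,0,0],[0,0,0,0,0,0,0]]]'; python3 -m pendant '[[[0.5,0,0,0,0,0,0],[0.5,0,0,0,0,0,0],[0,0,0,0,0,0,0]]]'
```

```text
clock: 5.35
tool_pos: [0.568, -0.2211, 0.0484]
orientation: [-90.2, 0.0, 92.6]
force: [0.4, 0.0, -0.7]
opening: 0.0005
clock: 5.6
tool_pos: [0.5667, -0.212, 0.0469]
orientation: [-90.0, -0.0, 92.4]
force: [-0.8, 0.0, -0.5]
opening: 0.0006
```

```bash
python3 - <<'E'
from h import *
import pickle
o=ctrl.get_obs(); W=snapshot("wrist");print(o["force"],o["tool_pos"])
cv2.imwrite("pics/w2.png",cv2.resize(W["image"][:,:,::-1],(800,600),interpolation=cv2.INTER_CUBIC))
T=snapshot("top");crop(T,180,120,130,100,6,"pics/top3.png")
S=snapshot("side");crop(S,215,135,120,110,6,"pics/side3.png")
E
```

```text
[-0.80265993  0.04116288 -0.49550054] [ 0.56671832 -0.21195031  0.04689259]
```

View pics/w2.png

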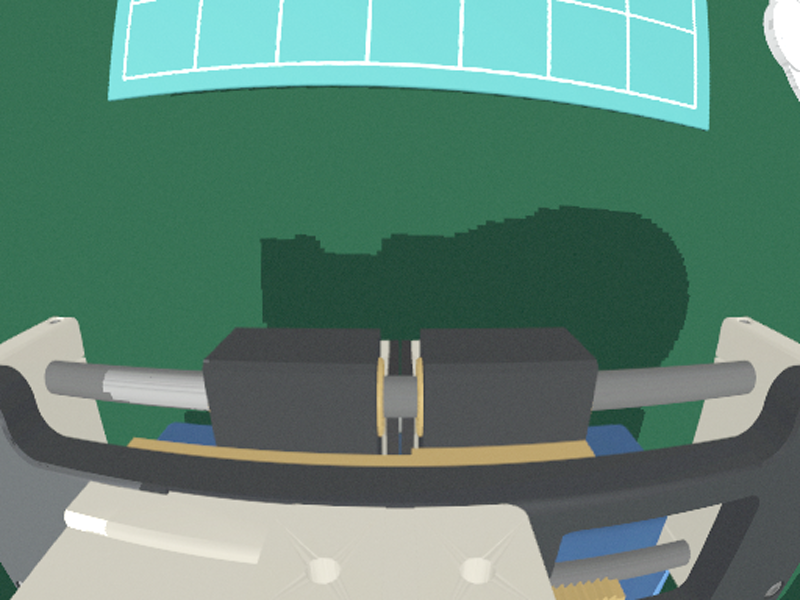

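View pics/side3.png

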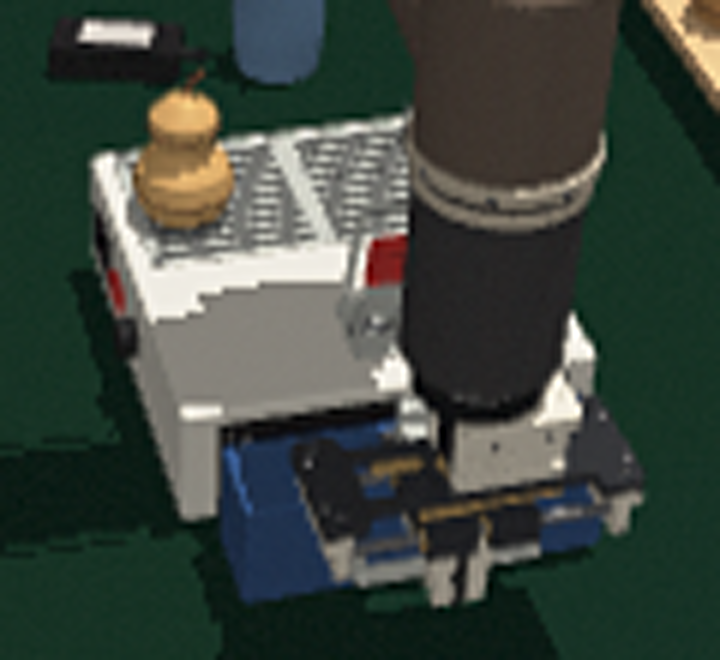

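View pics/top3.png

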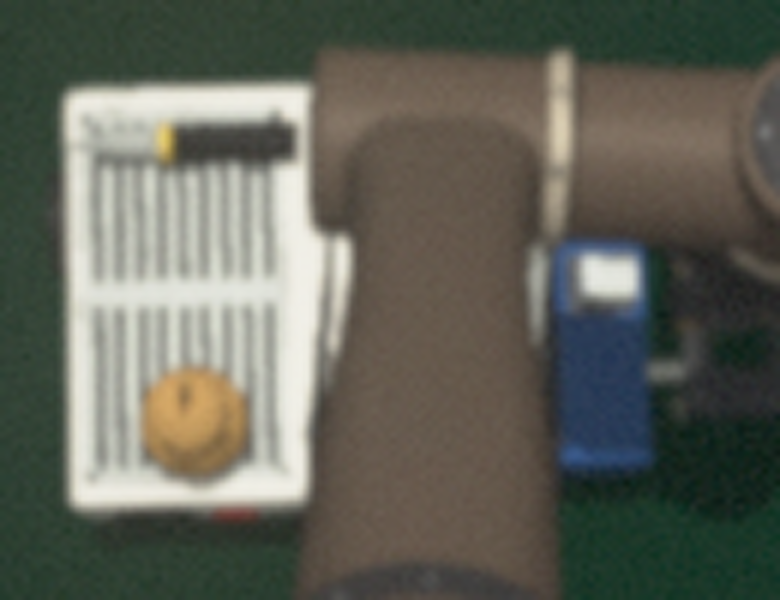

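```bash
python3 -m pendant '[[[0.4,0,0,0,0,0,0],[0.4,0,0,0,0,0,0],[0.3,0,0,0,0,0,0]]]';python3 -m pendant '[[[0.3,0,0,0,0,0,0]]]'
```

```text
clock: 6.0
tool_pos: [0.5658, -0.2014, 0.0463]
orientation: [-90.0, 0.0, 92.4]
force: [0.3, -2.7, -1.1]
opening: 0.0005
clock: 6.08
tool_pos: [0.5657, -0.1983, 0.0463]
orientation: [-90.0, 0.0, 92.4]
force: [0.4, -4.3, -2.9]
opening: 0.0003
```

```bash
for i in 1 2; do python3 -m pendant '[[[0.2,0,0,0,0,0,0]]]'; done | grep -E "tool_pos|force"
```

```text
tool_pos: [0.5657, -0.1972, 0.0464]
force: [0.9, -16.3, -6.0]
tool_pos: [0.5656, -0.1964, 0.0464]
force: [2.7, -23.2, -8.7]
```

```bash
python3 -m pendant '[[[0.15,0,0,0,0,0,0],[0,0,0,0,0,0,0]]]'; python3 -m pendant '[[[0.15,0,0,0,0,0,0],[0,0,0,0,0,0,0]]]'
```

```text
clock: 6.42
tool_pos: [0.5656, -0.196, 0.0464]
orientation: [-90.0, 0.2, 92.5]
force: [1.7, -23.3, -7.6]
opening: 0.0003
clock: 6.58
tool_pos: [0.5656, -0.1954, 0.0464]
orientation: [-90.0, 0.3, 92.4]
force: [3.3, -27.5, -8.3]
opening: 0.0006
```

```bash
python3 -m pendant '[[[-2.5,0,0,0,0,0,0],[-2.5,0,0,0,0,0,0],[0,-4,0,0,0,0,0],[0,-4,0,0,0,0,0],[0,-4,0,0,0,0,0],[0,-4,0,0,0,0,0],[0,-4,0,0,0,0,0],[0,-4,0,0,0,0,0],[0,-4,0,0,0,0,0],[4,-2,0,0,0,0,0],[4,0,0,0,0,0,0],[4,0,0,0,0,0,0]]]';python3 -m pendant '[[[4,0,0,0,0,0,0],[4,0,0,0,0,0,0],[4,0,0,0,0,0,0],[4,0,0,0,0,0,0],[4,0,0,0,0,0,0],[2,0,0,0,0,0,0],[0,0,0,0,0,0,0],[0,0,0,0,0,0,0]]]'
python3 - <<'E'
from h import *
import pickle
o=ctrl.get_obs(); W=snapshot("wrist");S=snapshot("side");T=snapshot("top")
pickle.dump((o,W,S,T),open("w4.pkl","wb"))
cv2.imwrite("pics/w4.png",cv2.resize(W["image"][:,:,::-1],(800,600),interpolation=cv2.INTER_CUBIC))
crop(S,215,135,120,110,6,"pics/side4.png")
print(o["tool_pos"],o["orientation"])
E
```

```text
clock: 7.58
tool_pos: [0.5629, -0.123, 0.3469]
orientation: [-90.2, -0.0, 92.3]
force: [1.3, -1.1, 0.1]
opening: 0.0004
clock: 8.25
tool_pos: [0.553, 0.0972, 0.345]
orientation: [-90.0, -0.0, 92.6]
force: [0.3, 0.0, -0.6]
opening: 0.0007
[0.55300279 0.09724715 0.34500765] [-8.99753493e+01 -1.80213426e-02  9.26044421e+01]
```

View pics/w4.png

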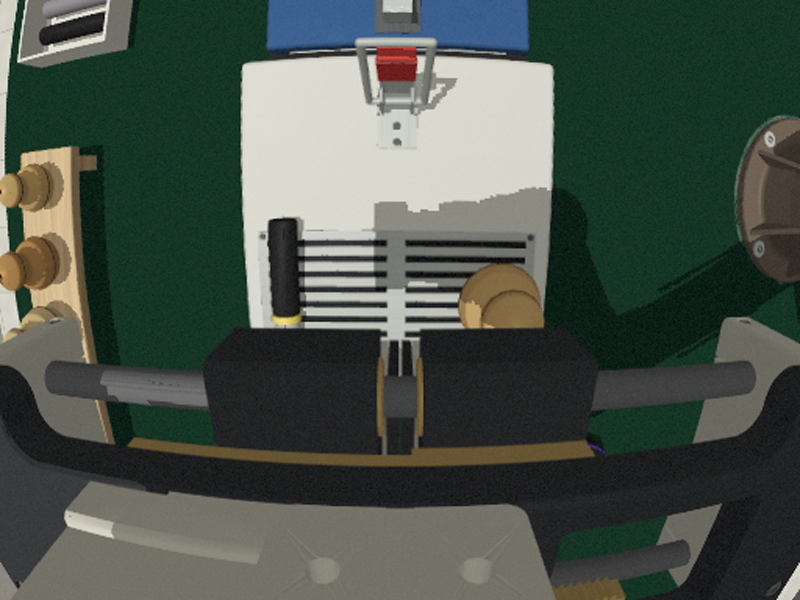

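View pics/side4.png

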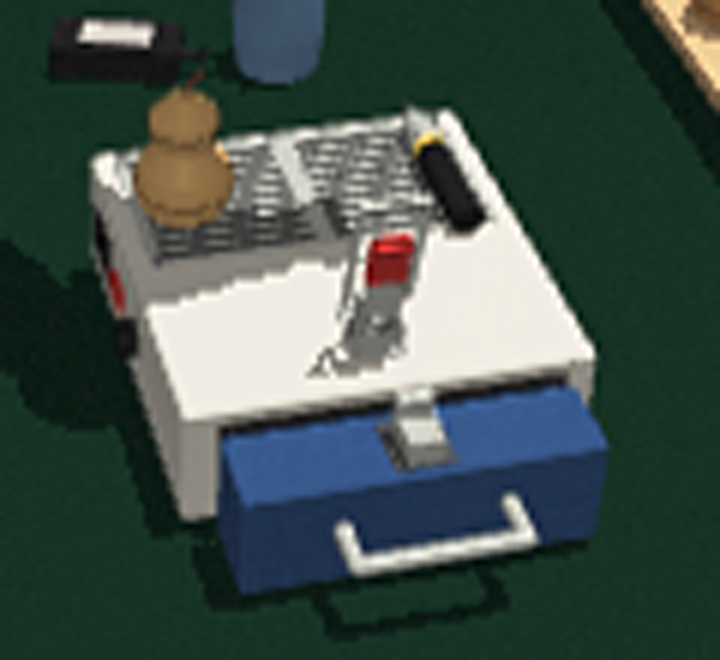

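```bash
cat >> h.py <<'E'
YAW=np.radians(92.47)
u=np.array([np.cos(YAW),np.sin(YAW),0]); v=np.array([-np.sin(YAW),np.cos(YAW),0])
E
python3 - <<'E'
from h import *
import pickle
o,W,S,T=pickle.load(open("w4.pkl","rb"))
a=wonz(W,o,np.array([243,63])*.64,.1);b=wonz(W,o,np.array([553,66])*.64,.1)
print(a,b,np.linalg.norm(a-b),np.degrees(np.arctan2(*(a-b)[1::-1])),"origin",(a+b)/2+.12*u)
O=(a+b)/2+.12*u;O[2]=0
def bx(P): d=np.array(P)-O; return np.r_[d@u,d@v,d[2]]
print("tcp",bx(o["tool_pos"]))
for z in (.2,.21,.22,.23):
    print(z,bx(wonz(W,o,np.array([358,41])*.64,z)),bx(wonz(W,o,np.array([436,41])*.64,z)))
# keeper lip edges / side view of bar
for z in (.12,.1225): print(bx(wonz(W,o,np.array([399,26])*.64,z)))
# predictions for lever/bail angles
P0=np.array([-.075,.113])
def st(x,y,z): return O+u*x+v*y+[0,0,z]
for av in (1.7,1.8,1.9):
    d=np.array([np.cos(av),np.sin(av)]);n=np.array([-np.sin(av),np.cos(av)])
    e=P0+.086*d+.008*n; bp=P0+.019*d-.006*n
    print(av,'lever tip',e,(wproj(W,o,st(e[0],0,e[1]))/.64).round(1))
    for bv in (2.88,2.95,3.05):
        t=av+np.pi-.06-bv; q=bp+.094*np.array([np.cos(t),np.sin(t)])
        print('   ',bv,q.round(4),(wproj(W,o,st(q[0],0,q[1]))/.64).round(1),'side',((proj(S,st(q[0],0,q[1]))-[215,135])*6).round(0),'lev',((proj(S,st(e[0],0,e[1]))-[215,135])*6).round(0))
E
```

```text
[ 0.69866146 -0.06964401  0.1       ] [ 0.4235769 -0.0792571  0.1      ] 0.2752524774303601 2.0014400929298746 origin [0.55594763 0.04543795 0.1       ]
tcp [0.05188797 0.00070932 0.34500765]
0.2 [-0.10535664 -0.02553041  0.2       ] [-0.10542662  0.02494871  0.2       ]
0.21 [-0.10244058 -0.02464645  0.21      ] [-0.10250826  0.0241651   0.21      ]
0.22 [-0.09952453 -0.02376249  0.22      ] [-0.0995899   0.02338149  0.22      ]
0.23 [-0.09660848 -0.02287853  0.23      ] [-0.09667153  0.02259788  0.23      ]
[-0.14176319  0.00091013  0.12      ]
[-0.14094875  0.00091221  0.1225    ]
1.7 lever tip [-0.09401394  0.19725242] [[397.4  57.7]]
    2.88 [-0.102   0.2215] [[397.3  36. ]] side [[392. 211.]] lev [[385. 235.]]
    2.95 [-0.0957  0.2234] [[397.3  44.8]] side [[389. 202.]] lev [[385. 235.]]
    3.05 [-0.0865  0.2254] [[397.2  58.3]] side [[384. 191.]] lev [[385. 235.]]
1.8 lever tip [-0.10233016  0.19493328] [[397.4  46.8]]
    2.88 [-0.1127  0.2183] [[397.4  21.6]] side [[397. 225.]] lev [[389. 246.]]
    2.95 [-0.1067  0.2208] [[397.3  29.4]] side [[394. 216.]] lev [[389. 246.]]
    3.05 [-0.0977  0.2237] [[397.3  41.6]] side [[390. 204.]] lev [[389. 246.]]
1.9 lever tip [-0.1103733   0.19179549] [[397.5  36.9]]
    2.88 [-0.123  0.214] [[397.5   8.9]] side [[401. 241.]] lev [[393. 258.]]
    2.95 [-0.1173  0.2171] [[397.4  15.6]] side [[399. 231.]] lev [[393. 258.]]
    3.05 [-0.1086  0.2209] [[397.4  26.4]] side [[395. 218.]] lev [[393. 258.]]
```

```bash
python3 -m pendant '[[[-4,0,0,0,0,0,0],[-4,0,0,0,0,0,0],[-4,0,0,0,0,0,0],[0,4,0,0,0,0,0],[0,4,0,0,0,0,0],[0,3,0,0,0,0,0],[0,1.7,0,0,0,0,0],[0,1,0,0,0,0,0],[0,0,0,0,0,0,0],[0,0,0,0,0,0,0]]]'
python3 - <<'E'
from h import *
o=ctrl.get_obs(); S=snapshot("side")
crop(S,215,135,120,110,6,"pics/side5.png")
print(o["tool_pos"],(o["tool_pos"]-[.556,.0454,0])@u)
E
```

```text
clock: 9.23
tool_pos: [0.559, -0.025, 0.2089]
orientation: [-90.0, 0.0, 92.4]
force: [0.5, 1.1, 1.0]
opening: 0.0004
[ 0.55897784 -0.02501279  0.20892332] -0.0704757088296613
```

View pics/side5.png

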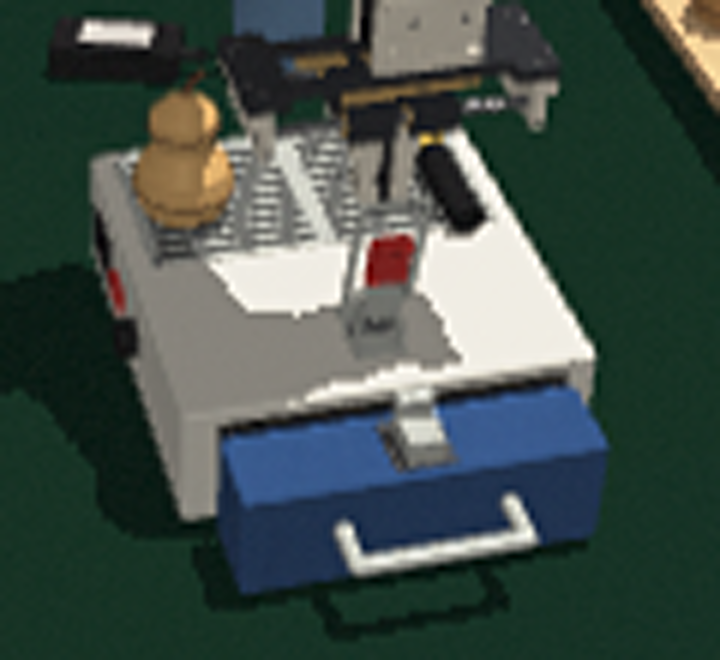

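```bash
python3 -m pendant '[[[-0.8,0,0,0,0,0,0],[-0.8,0,0,0,0,0,0],[-0.8,0,0,0,0,0,0],[-0.7,0,0,0,0,0,0],[-0.7,0,0,0,0,0,0]]]'
python3 - <<'E'
from h import *
o=ctrl.get_obs(); S=snapshot("side")
crop(S,215,135,120,110,6,"pics/side6.png")
print(o["force"],(o["tool_pos"]-[.556,.0454,0])@u)
E
```

```text
clock: 9.7
tool_pos: [0.5603, -0.0633, 0.2086]
orientation: [-90.0, -0.0, 92.4]
force: [1.1, -0.2, 0.0]
opening: 0.0004
[ 1.13174989 -0.20958551  0.04933414] -0.10881584867696843
```

View pics/side6.png

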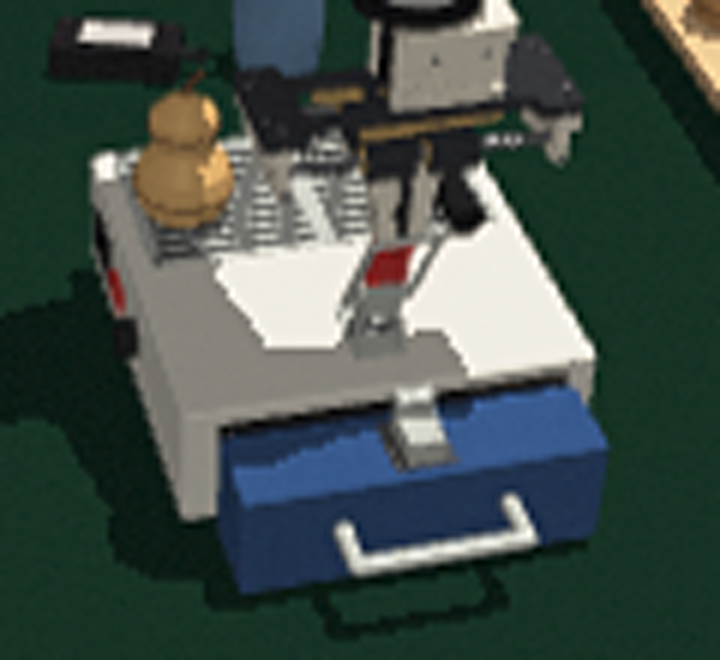

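```bash
python3 -m pendant '[[[-0.7,0.2,0,0,0,0,0],[-0.6,0.3,0,0,0,0,0],[-0.6,0.4,0,0,0,0,0],[-0.6,0.4,0,0,0,0,0],[0,0,0,0,0,0,0]]]'
python3 - <<'E'
from h import *
o=ctrl.get_obs(); S=snapshot("side")
crop(S,215,135,120,110,6,"pics/side7.png")
print(o["force"],(o["tool_pos"]-[.556,.0454,0])@u)
E
```

```text
clock: 10.17
tool_pos: [0.5606, -0.0884, 0.1938]
orientation: [-89.9, 0.0, 92.4]
force: [-0.6, 0.5, -0.3]
opening: 0.0005
[-0.56091881  0.4823755  -0.27534428] -0.1338333589771894
```

View pics/side7.png

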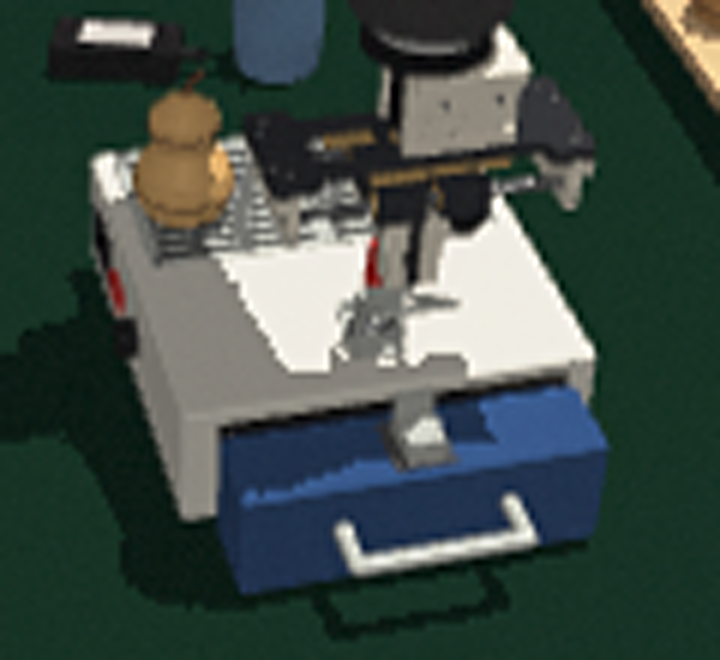

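```bash
python3 -m pendant '[[[0,0,0,0,0,0,0],[0,0,0,0,0,0,0]]]'
python3 - <<'E'
from h import *
o=ctrl.get_obs(); S=snapshot("side")
crop(S,260,165,60,60,12,"pics/side8.png")
T=snapshot("top");crop(T,230,140,80,60,9,"pics/top8.png")
W=snapshot("wrist");cv2.imwrite("pics/w8.png",W["image"][:,:,::-1])
E
```

```text
clock: 10.38
tool_pos: [0.5614, -0.0872, 0.1953]
orientation: [-90.0, 0.0, 92.4]
force: [-0.0, -0.2, 0.1]
opening: 0.0005
```

View pics/side8.png

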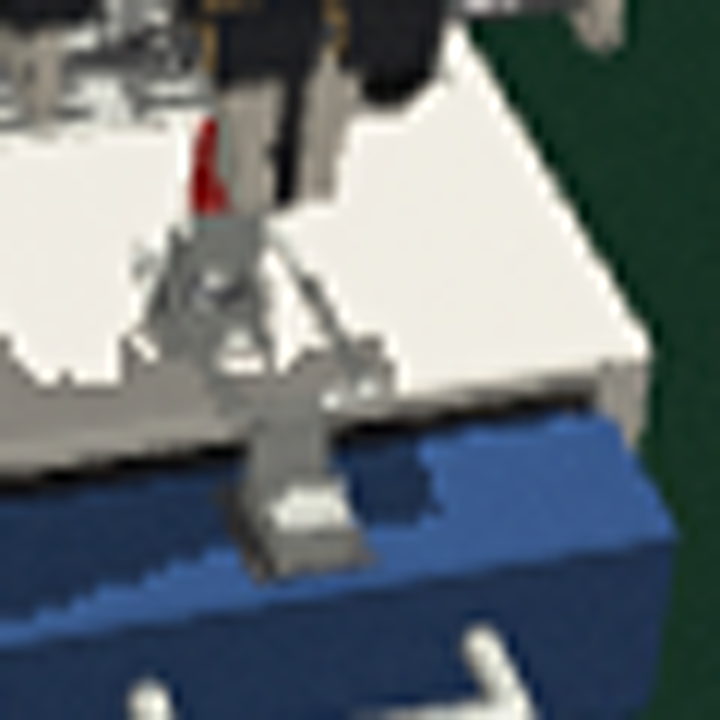

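View pics/w8.png

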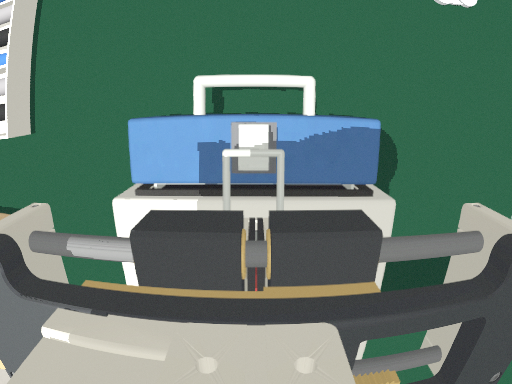

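```bash
python3 -m pendant '[[[0,-2,0,0,0,0,0],[0,-3,0,0,0,0,0],[0,-3,0,0,0,0,0],[0,-2,0,0,0,0,0],[0,0,0,0,0,0,0]]]'
python3 - <<'E'
from h import *
import pickle
o=ctrl.get_obs(); W=snapshot("wrist");cv2.imwrite("pics/w9.png",cv2.resize(W["image"][40:260,100:410,::-1],None,fx=2.5,fy=2.5,interpolation=cv2.INTER_CUBIC))
S=snapshot("side");crop(S,260,165,60,60,12,"pics/side9.png")
pickle.dump((o,W,S),open("w9.pkl","wb"))
E
```

```text
clock: 10.95
tool_pos: [0.5634, -0.0874, 0.3006]
orientation: [-90.5, 0.0, 92.5]
force: [0.9, -0.6, 1.0]
opening: 0.0006
```

View pics/w9.png

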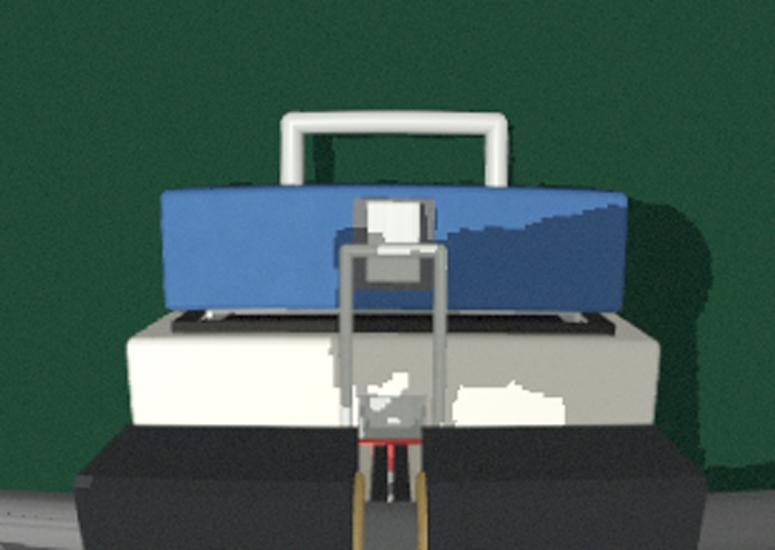

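View pics/side9.png

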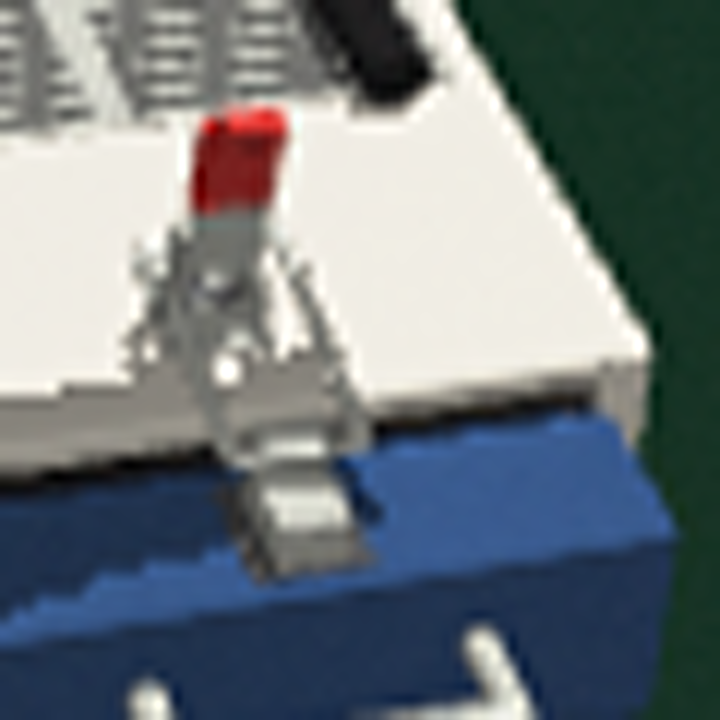

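```bash
python3 - <<'E'
from h import *
import pickle
o,W,S=pickle.load(open("w9.pkl","rb"))
O=np.array([.556,.0454,0])
f=lambda x,y,z:((wonz(W,o,np.array([x,y])/2.5+[100,40],z)-O)@np.c_[u,v]).round(4)
print('bar',f(393,247,.1125),f(393,247,.128)); print('shelf front',f(395,200,.1095)); print('lip front',f(393,254,.1225),'back',f(393,283,.1225)); print('handle',f(395,122,.055))
print('boxfront',f(395,337,.1)); print('bin front top',f(395,188,.09))
print('bar ends',f(341,247,.1125),f(447,247,.1125))
E
```

```text
bar [-0.1689 -0.0003] [-0.1703 -0.0003]
shelf front [-0.1907  0.0006]
lip front [-0.1666 -0.0003] back [-0.1533 -0.0003]
handle [-0.2314  0.0005]
boxfront [-0.1231  0.0007]
bin front top [-0.1961  0.0006]
bar ends [-0.1689 -0.0246] [-0.169   0.0248]
```

```bash
python3 -m pendant '[[[0,4,0,0,0,0,0],[0,4,0,0,0,0,0],[0,3,0,0,0,0,0],[0,1.2,0,0,0,0,0],[0,0,0,0,0,0,0],[1,0,0,0,0,0,0],[1,0,0,0,0,0,0],[1,0,0,0,0,0,0],[1,0,0,0,0,0,0],[0.5,0,0,0,0,0,0],[0.5,0,0,0,0,0,0]]]'
python3 - <<'E'
from h import *
o=ctrl.get_obs(); S=snapshot("side")
crop(S,245,155,75,70,9,"pics/side10.png")
print(o["force"],(o["tool_pos"]-[.556,.0454,0])@u)
E
```

```text
clock: 11.97
tool_pos: [0.5598, -0.0366, 0.1744]
orientation: [-90.1, 0.0, 92.5]
force: [2.3, -5.7, 1.3]
opening: 0.0005
[ 2.28395583 -5.70889214  1.26726621] -0.0821204801160982
```

View pics/side10.png

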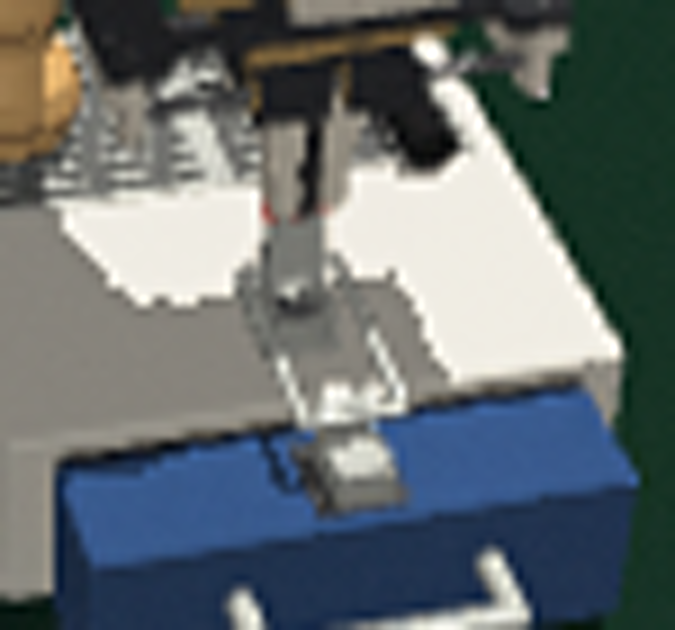

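```bash
python3 - <<'E'
from h import *
S=snapshot("side"); o=ctrl.get_obs(); W=snapshot("wrist")
crop(S,265,180,40,40,16,"pics/side11.png")
cv2.imwrite("pics/w11.png",cv2.resize(W["image"][40:260,100:410,::-1],None,fx=2.5,fy=2.5,interpolation=cv2.INTER_CUBIC))
import pickle; pickle.dump((o,W,S),open("w11.pkl","wb"))
O=np.array([.556,.043,0])
def pr(n,x,z,w):
    q=proj(S,[O+u*x+v*w/2+[0,0,z],O-u*x*-1-v*w/2+[0,0,z]]); print(n,((q-[265,180])*16).round(0).tolist(),((q-[260,165])*12).round(0).tolist())
for d in (.003,.006,.009):
    s=-.1485-d
    pr('seat bar',s,.113,.049);pr('bar 10 front',s-.01,.1125,.049);pr('shelf front',s-.027,.1095,.024);pr('lip front top',s-.003,.1225,.024);pr('upright back',s+.007,.1225,.024)
E
```

```text
seat bar [[181.0, 361.0], [380.0, 330.0]] [[196.0, 450.0], [345.0, 427.0]]
bar 10 front [[194.0, 390.0], [393.0, 358.0]] [[205.0, 472.0], [355.0, 449.0]]
shelf front [[266.0, 438.0], [365.0, 423.0]] [[260.0, 509.0], [334.0, 497.0]]
lip front top [[239.0, 330.0], [337.0, 315.0]] [[239.0, 427.0], [312.0, 416.0]]
upright back [[226.0, 303.0], [323.0, 288.0]] [[229.0, 407.0], [302.0, 396.0]]
seat bar [[185.0, 369.0], [384.0, 338.0]] [[199.0, 457.0], [348.0, 433.0]]
bar 10 front [[197.0, 398.0], [398.0, 367.0]] [[208.0, 478.0], [358.0, 455.0]]
shelf front [[270.0, 447.0], [369.0, 431.0]] [[263.0, 515.0], [337.0, 503.0]]
lip front top [[242.0, 338.0], [341.0, 323.0]] [[242.0, 433.0], [315.0, 422.0]]
upright back [[229.0, 311.0], [327.0, 296.0]] [[232.0, 413.0], [305.0, 402.0]]
seat bar [[189.0, 377.0], [388.0, 346.0]] [[201.0, 463.0], [351.0, 439.0]]
bar 10 front [[201.0, 406.0], [402.0, 375.0]] [[211.0, 485.0], [361.0, 461.0]]
shelf front [[274.0, 455.0], [373.0, 439.0]] [[266.0, 521.0], [340.0, 510.0]]
lip front top [[246.0, 346.0], [345.0, 331.0]] [[245.0, 440.0], [318.0, 428.0]]
upright back [[233.0, 319.0], [331.0, 304.0]] [[235.0, 419.0], [308.0, 408.0]]
```

View pics/side11.png

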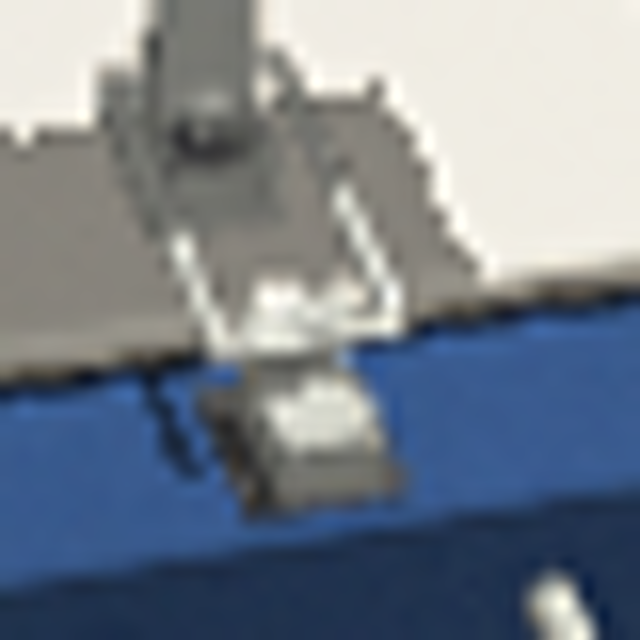

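View pics/w11.png

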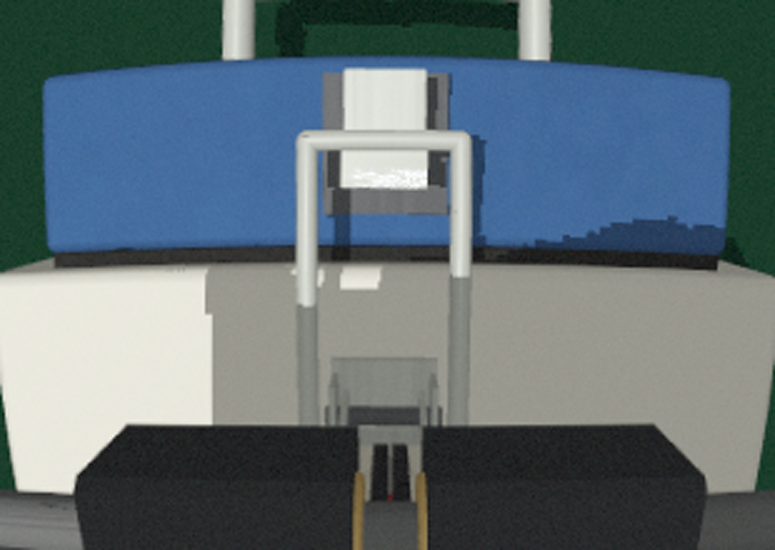

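```bash
python3 - <<'E'
from h import *
import pickle
o,W,S=pickle.load(open("w11.pkl","rb"))
O=np.array([.556,.043,0])
print(o["tool_pos"],o["orientation"])
f=lambda x,y,z:((wonz(W,o,np.array([x,y])/2.5+[100,40],z)-O)@np.c_[u,v]).round(4)
for z in (.1125,.118,.1255): print(z,'bar',f(384,140,z),'len',f(297,140,z)-f(471,140,z))
for n,x,y,z in (('shelf front',385,69,.1095),('lip rear',385,188,.1225),('lip rear low',385,213,.09),('lip front',385,148,.1225),('box front',385,265,.1),('bin front',385,58,.09),('bin back',385,248,.09)): print(n,f(x,y,z))
print('keeper width',f(343,100,.1095)-f(427,100,.1095),f(343,180,.1225)-f(427,180,.1225))
print('bail leg spacing at x', [ (y,f(307,y,.12)) for y in (150,250,350)])
E
```

```text
[ 0.55950285 -0.03645015  0.17380202] [-9.00786598e+01 -1.74596350e-02  9.24947979e+01]
0.1125 bar [-0.159  -0.0008] len [ 0.     -0.0508]
0.118 bar [-0.1588 -0.0007] len [-1.00e-04 -4.95e-02]
0.1255 bar [-0.1584 -0.0007] len [ 0.     -0.0478]
shelf front [-0.1806 -0.0005]
lip rear [-0.145  -0.0004]
lip rear low [-0.1364 -0.0006]
lip front [-0.1563 -0.0004]
box front [-0.1205 -0.0006]
bin front [-0.1871 -0.0007]
bin back [-0.1249 -0.0006]
keeper width [ 0.     -0.0247] [ 0.     -0.0234]
bail leg spacing at x [(150, array([-0.156 , -0.0224])), (250, array([-0.1274, -0.0227])), (350, array([-0.098 , -0.0233]))]
```

```bash
python3 -m pendant '[[[-1.5,0,0,0,0,0,0],[-2.5,0,0,0,0,0,0],[0,-4,0,0,0,0,0],[0,-4,0,0,0,0,0],[2,-2,0,0,0,0,0],[3.4,0,0,0,0,0,0],[3,0,0,0,0,0,0],[0,0,0,0,0,0,0],[0,0,0,0,0,0,0]]]'
python3 - <<'E'
from h import *
import pickle
o=ctrl.get_obs(); W=snapshot("wrist");S=snapshot("side")
pickle.dump((o,W,S),open("w12.pkl","wb"))
cv2.imwrite("pics/w12.png",cv2.resize(W["image"][0:220,100:410,::-1],None,fx=2.5,fy=2.5,interpolation=cv2.INTER_CUBIC))
crop(S,260,165,60,60,12,"pics/side12.png")
print(o["tool_pos"],o["orientation"],(o["tool_pos"]-[.556,.043,0])@u)
E
```

```text
clock: 12.87
tool_pos: [0.5568, 0.0081, 0.2728]
orientation: [-90.0, -0.1, 92.6]
force: [0.4, -0.8, -0.2]
opening: 0.0005
[0.55681658 0.00807837 0.27281508] [-8.99574965e+01 -5.05902601e-02  9.25605354e+01] -0.03492437293084648
```

View pics/w12.png

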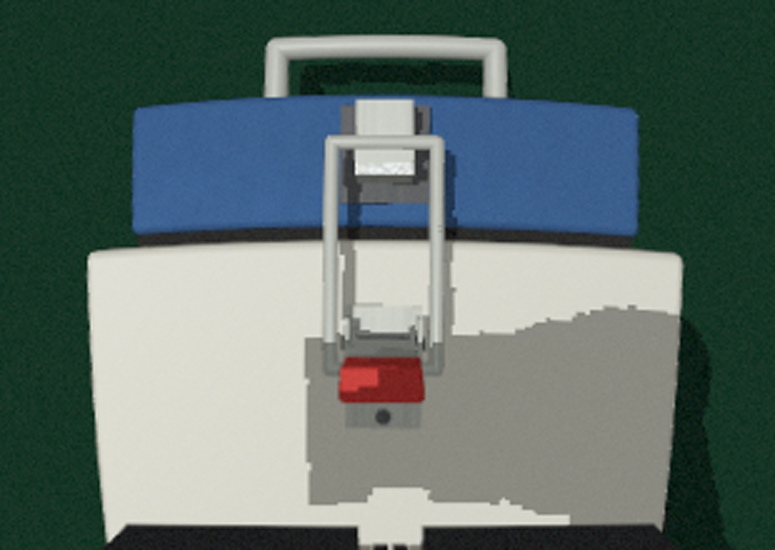

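View pics/side12.png

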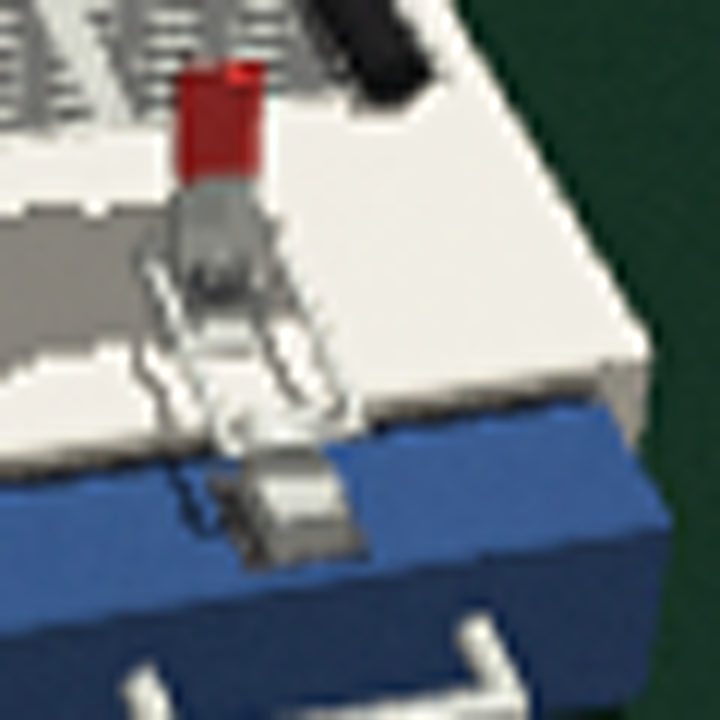

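```bash
cat > ov.py <<'E'
from h import *
import pickle,sys
def overlay(pk,d,bars,a,O=np.array([.556,.043,0]),wy=0,tag="x"):
    o,W,S=pickle.load(open(pk,"rb"))
    s=-.1485-d
    st=lambda x,y,z:O+u*x+v*y+[0,0,z]
    segs=[]
    def line(p,q,c): segs.append((st(*p),st(*q),c))
    for x,z,c in ((s-.027,.1095,(0,255,255)),(s-.003,.1225,(0,255,0)),(s-.003,.1185,(0,200,0))): line((x,-.012,z),(x,.012,z),c)
    line((-.12,-.14,.1),(-.12,.14,.1),(255,0,255))
    line((-.184-d,-.12,.09),(-.184-d,.12,.09),(255,255,0))
    line((-.218-d,-.055,.055),(-.218-d,.055,.055),(255,255,0))
    dd=np.array([np.cos(a),np.sin(a)]);n=np.array([-np.sin(a),np.cos(a)]);P=np.array([-.075,.113])
    e=P+.086*dd+.008*n; line((e[0],-.013,e[1]),(e[0],.013,e[1]),(0,128,255))
    bp=P+.019*dd-.006*n
    for z,c in bars:
        x=bp[0]-np.sqrt(.094**2-(bp[1]-z)**2); print('bar z',z,'x',round(x,4),'front of seat',round(s-x,4)); line((x,-.0245,z),(x,.0245,z),c)
    for nm,f,im,off,k,sz in (("w",lambda p:wproj(W,o,p),W["image"],(100,wy),2.5,(310,220)),("s",lambda p:proj(S,p),S["image"],(260,165),12,(60,60))):
        g=cv2.resize(im[off[1]:off[1]+sz[1],off[0]:off[0]+sz[0],::-1],None,fx=k,fy=k,interpolation=cv2.INTER_CUBIC).copy()
        for p,q,c in segs:
            P_=((f(p)[0]+.5-off)*k).astype(int);Q_=((f(q)[0]+.5-off)*k).astype(int)
            cv2.line(g,tuple(map(int,P_)),tuple(map(int,Q_)),c,1)
        cv2.imwrite(f"pics/ov_{tag}_{nm}.png",g)
E
python3 -c "
from ov import *
overlay('w12.pkl',.006,[(.1125,(0,0,255)),(.1255,(255,0,0))],1.45,tag='12')"
```

```text
bar z 0.1125 x -0.1589 front of seat 0.0044
bar z 0.1255 x -0.1606 front of seat 0.0061
```

View pics/ov_12_w.png

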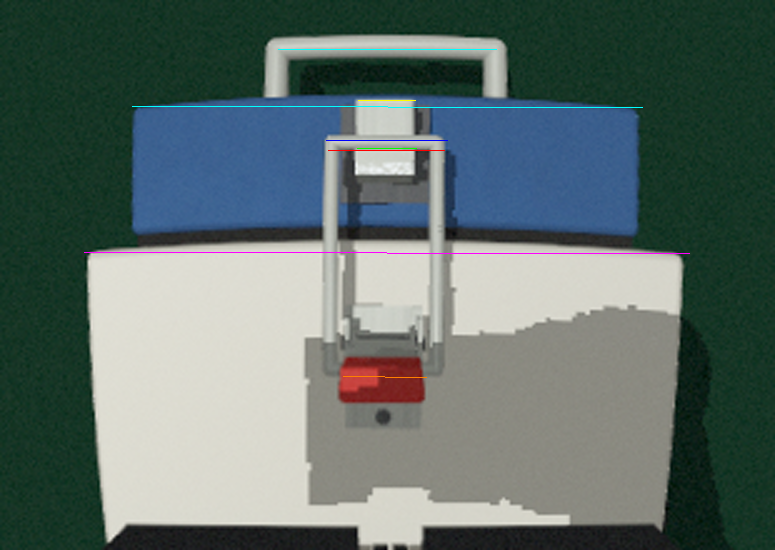

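View pics/ov_12_s.png

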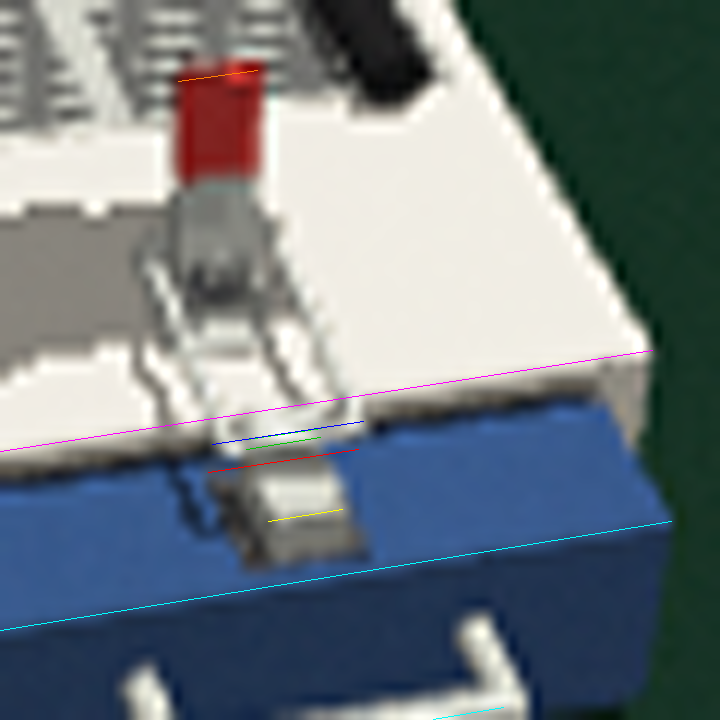

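```bash
python3 -m pendant '[[[0,4,0,0,0,0,0],[0,3,0,0,0,0,0],[0,2.3,0,0,0,0,0],[-1,0,0,0,0,0,0],[-1,0,0,0,0,0,0],[-0.8,0,0,0,0,0,0],[-0.8,0,0,0,0,0,0],[-0.8,0,0,0,0,0,0],[-0.5,0,0,0,0,0,0]]]'; python3 -m pendant '[[[-0.4,0,0,0,0,0,0]]]'
python3 - <<'E'
from h import *
import pickle
o=ctrl.get_obs(); W=snapshot("wrist");S=snapshot("side")
pickle.dump((o,W,S),open("w13.pkl","wb"))
print(o["force"],o["tool_pos"],(o["tool_pos"]-[.556,.043,0])@u)
from ov import overlay
overlay('w13.pkl',.006,[(.1125,(0,0,255)),(.1255,(255,0,0))],1.95,tag='13',wy=40)
E
```

```text
clock: 13.72
tool_pos: [0.56, -0.0435, 0.1814]
orientation: [-90.1, -0.0, 92.4]
force: [0.2, 1.9, -1.2]
opening: 0.0002
clock: 13.8
tool_pos: [0.56, -0.0472, 0.1811]
orientation: [-90.1, -0.0, 92.4]
force: [1.0, 1.7, -1.1]
opening: 0.0002
[ 0.97185788  1.71613359 -1.07542117] [ 0.55999656 -0.04718044  0.18105862] -0.09026889114508896
bar z 0.1125 x -0.1682 front of seat 0.0137
bar z 0.1255 x -0.1702 front of seat 0.0157
```

View pics/ov_13_w.png

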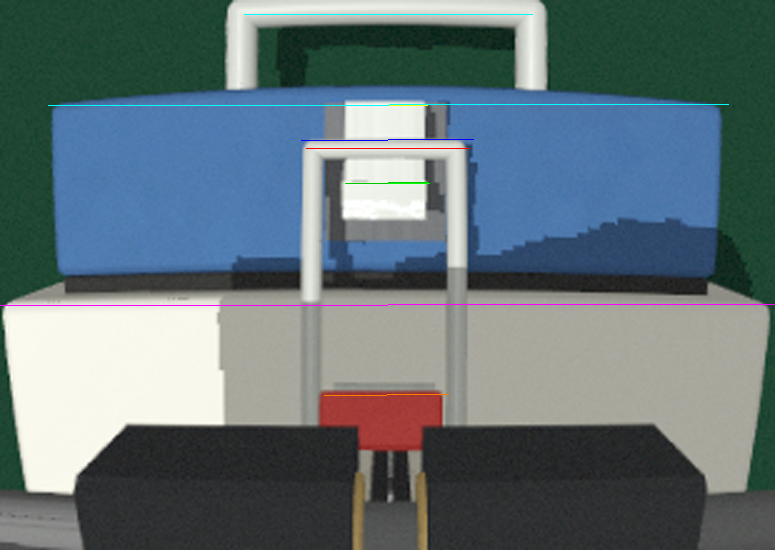

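View pics/ov_13_s.png

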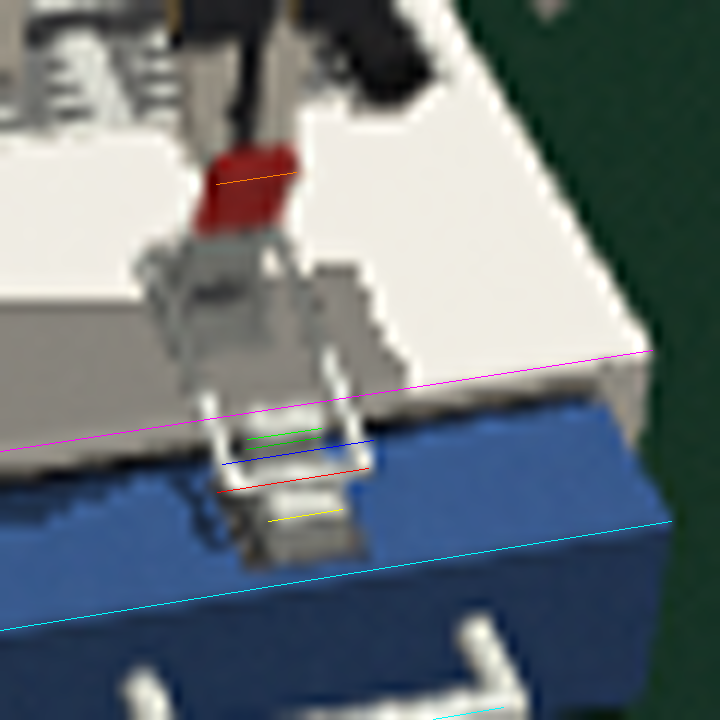

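```bash
python3 -c "
from ov import *
overlay('w9.pkl',.006,[(.1125,(0,0,255)),(.1255,(255,0,0))],1.8,tag='9',wy=40)"
```

```text
bar z 0.1125 x -0.1652 front of seat 0.0107
bar z 0.1255 x -0.1672 front of seat 0.0127
```

View pics/ov_9_s.png

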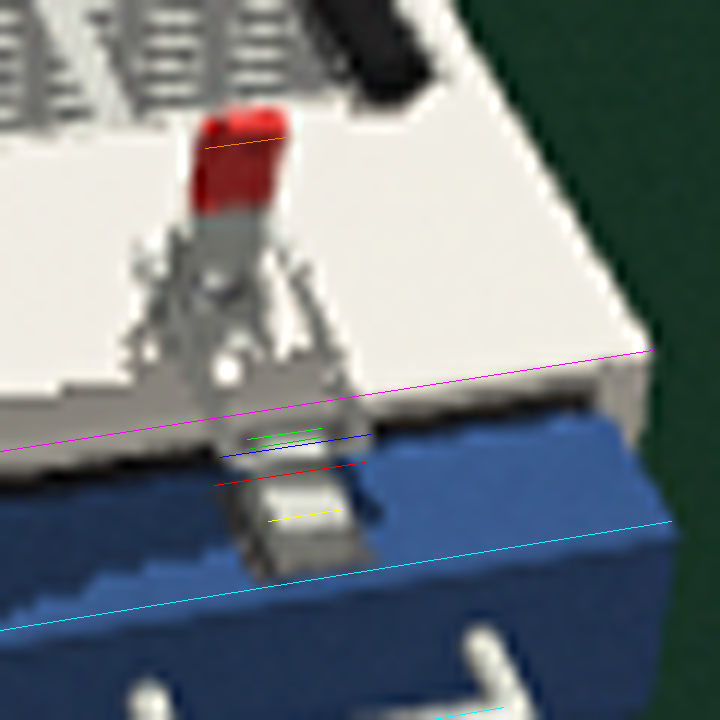

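View pics/ov_9_w.png

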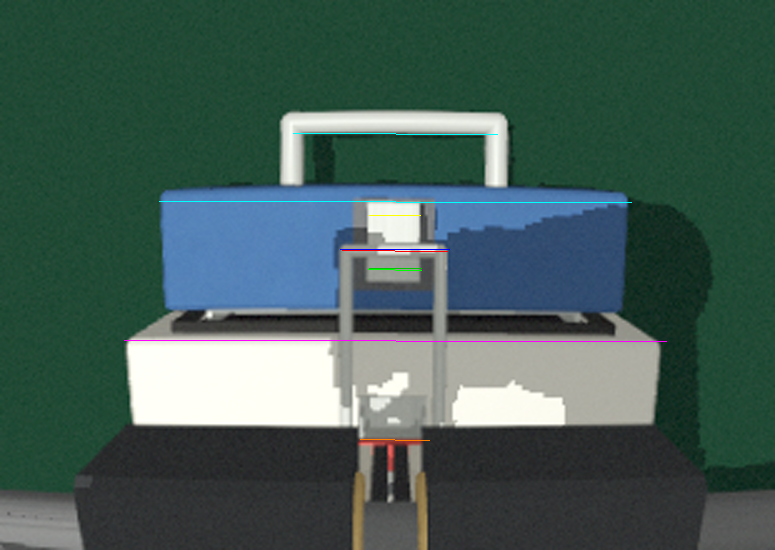

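```bash
python3 -m pendant '[[[2,0,0,0,0,0,0],[0,-4,0,0,0,0,0],[0,-4,0,0,0,0,0],[-2,-1,0,0,0,0,0],[-4,0,0,0,0,0,0],[-2,1,0,0,0,0,0],[0,4,0,0,0,0,0],[0,3,0,0,0,0,0],[0,1.3,0,0,0,0,0],[1,0,0,0,0,0,0],[1,0,0,0,0,0,0],[0.6,0,0,0,0,0,0]]]'; python3 -m pendant '[[[0.6,0,0,0,0,0,0],[0.6,0,0,0,0,0,0],[0.6,0,0,0,0,0,0],[0.6,0,0,0,0,0,0],[0.6,0,0,0,0,0,0]]]'
python3 - <<'E'
from h import *
import pickle
o=ctrl.get_obs(); W=snapshot("wrist");S=snapshot("side")
pickle.dump((o,W,S),open("w14.pkl","wb"))
print(o["force"],o["tool_pos"],(o["tool_pos"]-[.556,.043,0])@u)
from ov import overlay
overlay('w14.pkl',.006,[(.1125,(0,0,255)),(.1255,(255,0,0))],1.65,tag='14',wy=40)
E
```

```text
clock: 14.9
tool_pos: [0.5617, -0.0795, 0.1786]
orientation: [-90.1, 0.1, 92.5]
force: [-0.7, -3.5, 1.3]
opening: 0.0006
clock: 15.32
tool_pos: [0.5598, -0.0497, 0.1776]
orientation: [-90.0, -0.0, 92.4]
force: [0.9, -1.5, 1.2]
opening: 0.0005
[ 0.90544714 -1.51029391  1.20025899] [ 0.55981591 -0.04966823  0.17762316] -0.09274658343605993
bar z 0.1125 x -0.1624 front of seat 0.0079
bar z 0.1255 x -0.1643 front of seat 0.0098
```

View pics/ov_14_w.png

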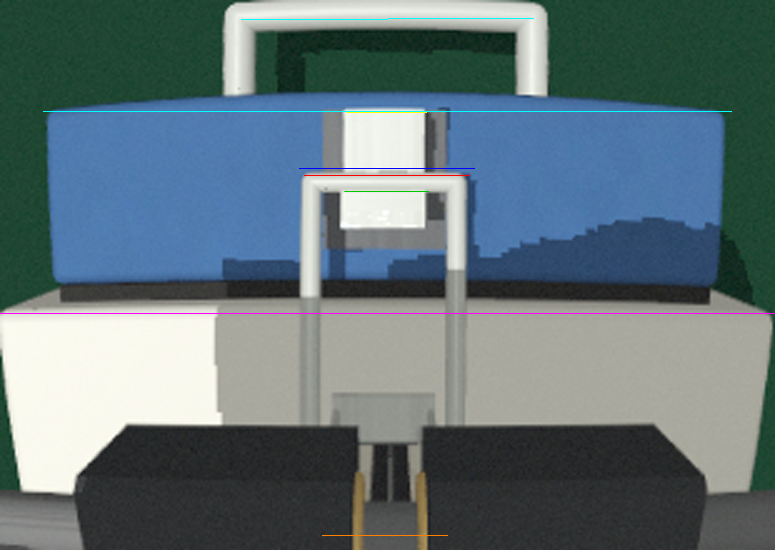

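View pics/ov_14_s.png

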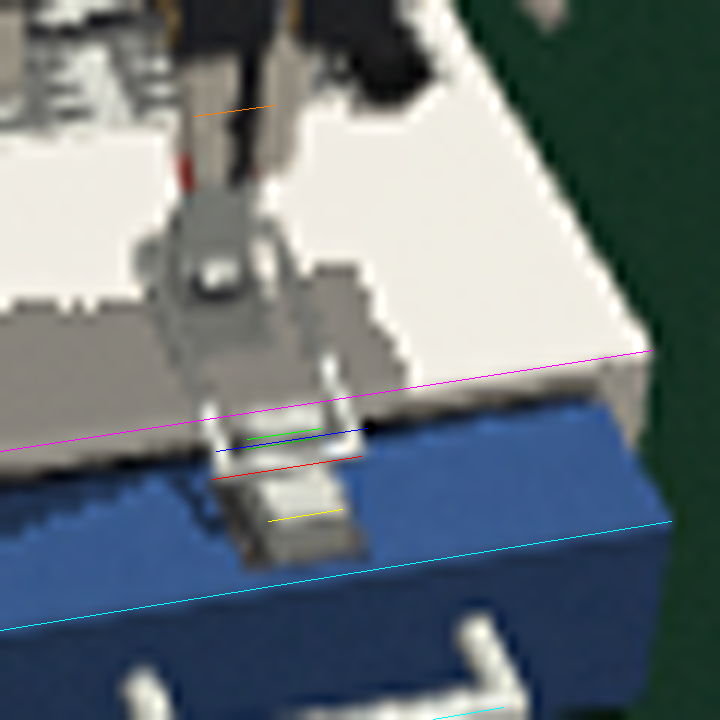

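```bash
python3 -m pendant '[[[0.5,0,0,0,0,0,0],[0.5,0,0,0,0,0,0],[0.5,0,0,0,0,0,0],[0.4,0,0,0,0,0,0]]]'
python3 - <<'E'
from h import *
import pickle
o=ctrl.get_obs(); W=snapshot("wrist");S=snapshot("side")
pickle.dump((o,W,S),open("w15.pkl","wb"))
print(o["force"],o["tool_pos"],(o["tool_pos"]-[.556,.043,0])@u)
from ov import overlay
overlay('w15.pkl',.006,[(.1125,(0,0,255)),(.1255,(255,0,0))],1.35,tag='15',wy=40)
E
```

```text
clock: 15.75
tool_pos: [0.5586, -0.031, 0.1768]
orientation: [-90.0, -0.0, 92.4]
force: [0.3, -1.4, -1.2]
opening: 0.0002
[ 0.32001847 -1.43120088 -1.18956722] [ 0.55855571 -0.03097861  0.17684127] -0.07402001680725487
bar z 0.1125 x -0.1573 front of seat 0.0028
bar z 0.1255 x -0.1589 front of seat 0.0044
```

View pics/ov_15_w.png

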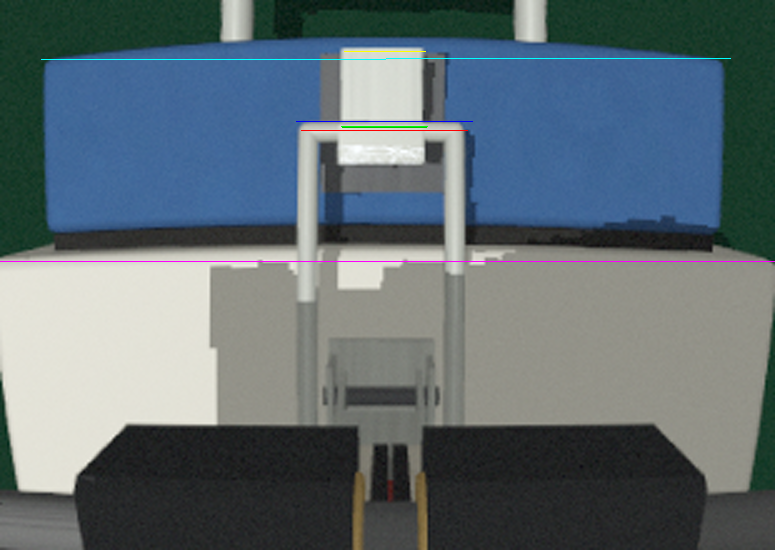

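View pics/ov_15_s.png

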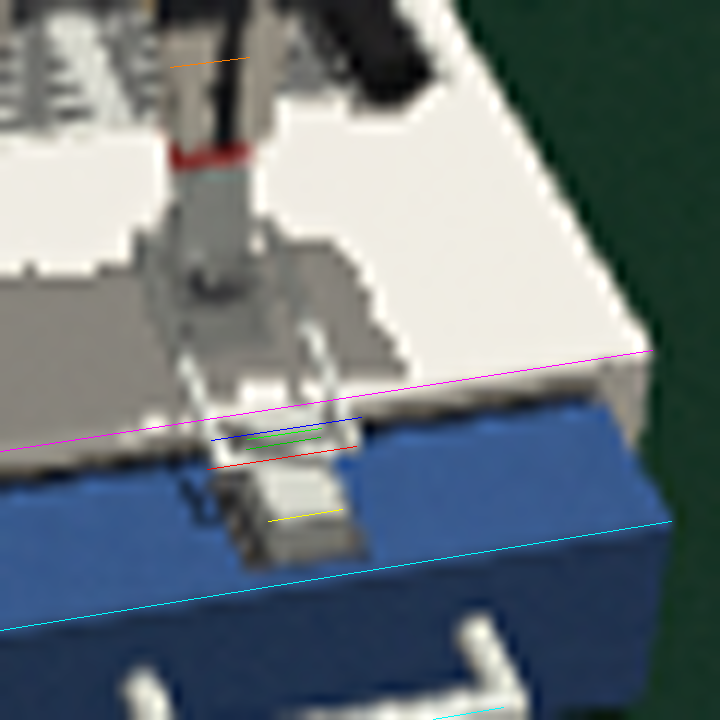

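```bash
python3 -m pendant '[[[0.8,0,0,0,0,0,0],[0.6,0.2,0,0,0,0,0],[0.6,0.3,0,0,0,0,0],[0.6,0.3,0,0,0,0,0],[0.5,0.4,0,0,0,0,0],[0.5,0.4,0,0,0,0,0],[0.45,0.5,0,0,0,0,0]]]'
python3 - <<'E'
from h import *
o=ctrl.get_obs();S=snapshot("side")
print(o["force"],o["tool_pos"],(o["tool_pos"]-[.556,.043,0])@u)
crop(S,245,155,75,70,9,"pics/side16.png")
E
```

```text
clock: 16.43
tool_pos: [0.5573, 0.0095, 0.156]
orientation: [-90.0, 0.0, 92.4]
force: [-0.8, -5.3, 2.4]
opening: 0.0003
[-0.7651812  -5.28627559  2.40607884] [0.5572506  0.00945085 0.15600938] -0.03357187258998499
```

View pics/side16.png

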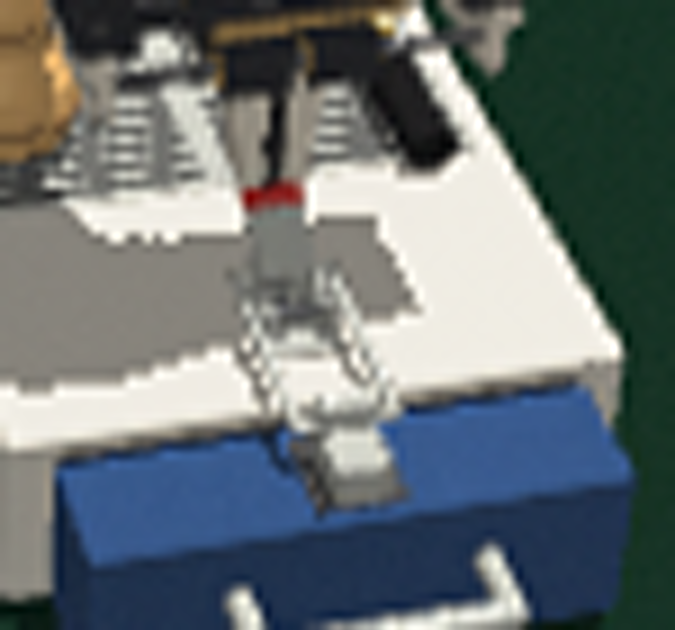

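```bash
python3 - <<'E'
from h import *
import pickle
o,W,S,T=pickle.load(open("w4.pkl","rb"))
O=np.array([.556,.043,0])
for s,uv in((T,(212,190)),(S,(244.9,162.4))):
    p=onz(s,uv,.15)-O; print(p@u,p@v)
E
```

```text
0.09333096174398696 0.09022200117569878
0.07945033782613944 0.09085884071017149
```

```bash
python3 -m pendant '[[[0.4,0.5,0,0,0,0,0],[0.35,0.6,0,0,0,0,0],[0.3,0.6,0,0,0,0,0],[0.2,0.6,0,0,0,0,0],[0.2,0.6,0,0,0,0,0]]]'
```

```text
clock: 16.9
tool_pos: [0.5564, 0.0242, 0.1262]
orientation: [-90.0, -0.0, 92.4]
force: [0.0, 0.6, 0.2]
opening: 0.0005
```

```bash
python3 -m pendant '[[[0.1,0.4,0,0,0,0,0],[0,0.3,0,0,0,0,0],[0,0.2,0,0,0,0,0],[0,0,0,0,0,0,0]]]'
python3 - <<'E'
from h import *
o=ctrl.get_obs();S=snapshot("side")
print(o["force"],o["tool_pos"],(o["tool_pos"]-[.556,.043,0])@u)
crop(S,245,155,75,70,9,"pics/side17.png")
E
```

```text
clock: 17.23
tool_pos: [0.5562, 0.0249, 0.1192]
orientation: [-90.0, -0.0, 92.5]
force: [-5.8, 2.4, 9.8]
opening: 0.0003
[-5.79465791  2.44761791  9.76022085] [0.55619923 0.02485389 0.11920482] -0.01813784155902268
```

View pics/side17.png

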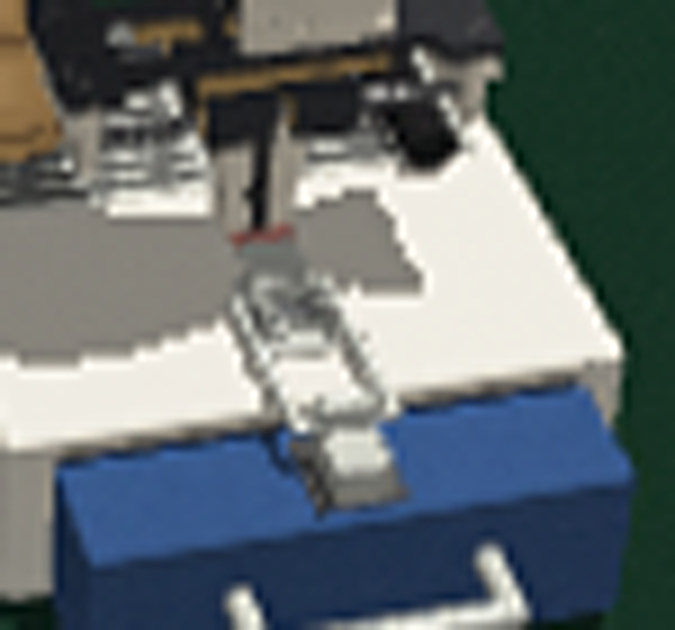

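```bash
python3 -m pendant '[[[0,-2,0,0,0,0,0],[0,-4,0,0,0,0,0],[0,-4,0,0,0,0,0],[0,-4,0,0,0,0,0],[0,-4,0,0,0,0,0],[2,-3,0,0,0,0,0],[3,0,0,0,0,0,0],[3,0,0,0,0,0,0],[0,0,0,0,0,0,0],[0,0,0,0,0,0,0]]]'
python3 - <<'E'
from h import *
import pickle
o=ctrl.get_obs(); W=snapshot("wrist");S=snapshot("side");T=snapshot("top")
pickle.dump((o,W,S),open("w18.pkl","wb"))
print(o["force"],o["tool_pos"],(o["tool_pos"]-[.556,.043,0])@u)
cv2.imwrite("pics/s18.png",S["image"][:,:,::-1])
from ov import overlay
overlay('w18.pkl',.0015,[(.1126,(0,0,255))],0.0,tag='18')
E
```

```text
clock: 18.12
tool_pos: [0.5529, 0.1058, 0.328]
orientation: [-90.0, -0.0, 92.6]
force: [0.2, -0.7, 0.4]
opening: 0.0007
[ 0.23724911 -0.74534994  0.43467879] [0.5528998  0.10576159 0.32797353] 0.06283688305670322
bar z 0.1126 x -0.1498 front of seat -0.0002
```

View pics/ov_18_w.png

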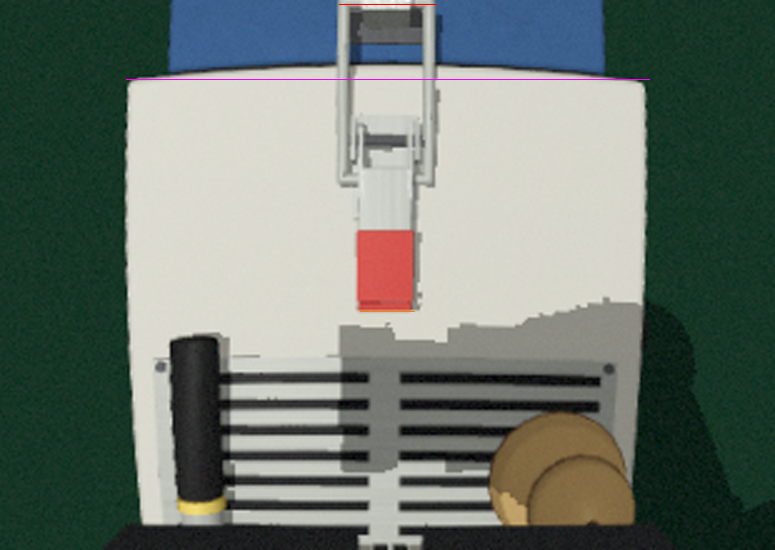

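View pics/ov_18_s.png

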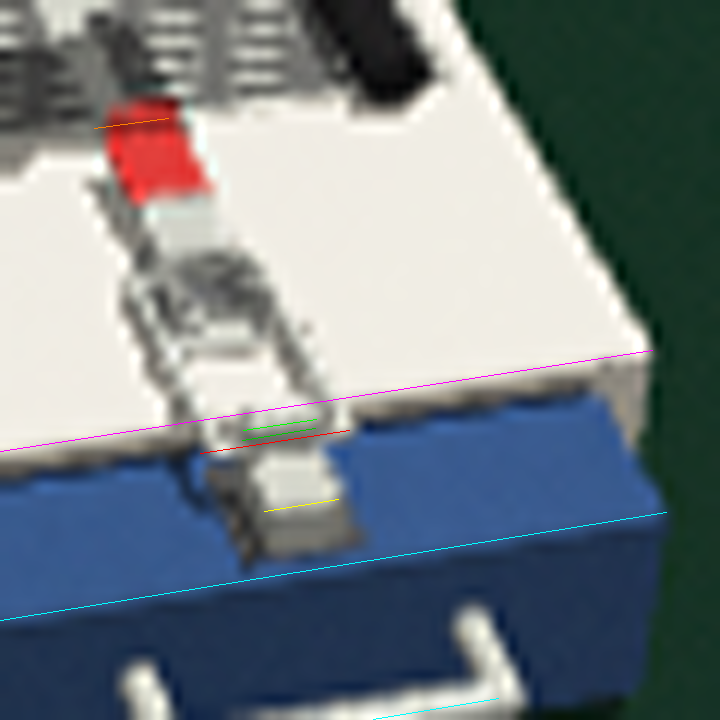

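View pics/s18.png

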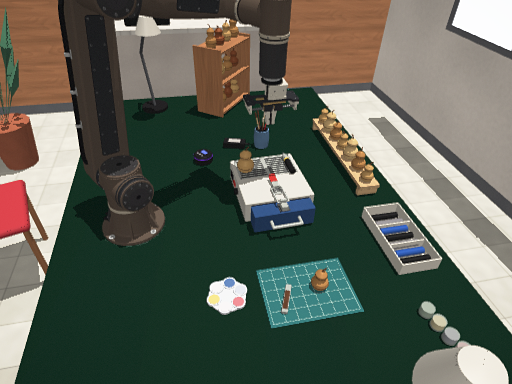

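```bash
python3 -m pendant '[[[0,-2,0,0,0,0,0],[0,0,0,0,0,0,0],[0,0,0,0,0,0,0]]]'; python3 - <<'E'
from h import *
import pickle
S0,T0=pickle.load(open("st0.pkl","rb")); o,W,S1=pickle.load(open("w18.pkl","rb"))
S=snapshot("side")
for n in ("gourd_large_mid","carving_pen","brush_jar","gourd_small","pen_controller"):
    r=silhouettes(S,n); print(n,[(round(float(d["confidence"]),2),[int(x) for x in d["bbox"]]) for d in r[:1]])
crop(S,215,135,120,110,6,"pics/side19.png")
d=np.abs(S["image"].astype(int)-S1["image"]).max(2)[160:245,225:325]; print('lever area diff',(d>40).sum())
E
```

```text
clock: 18.52
tool_pos: [0.5537, 0.1038, 0.3491]
orientation: [-90.1, -0.0, 92.4]
force: [-0.6, 0.3, -0.2]
opening: 0.0005
gourd_large_mid [(0.81, [237, 148, 16, 25])]
carving_pen [(0.5, [280, 154, 12, 19])]
brush_jar [(0.94, [254, 113, 14, 36])]
gourd_small [(0.79, [310, 266, 19, 22])]
pen_controller [(0.66, [232, 155, 82, 75])]
lever area diff 25
```

View pics/side19.png

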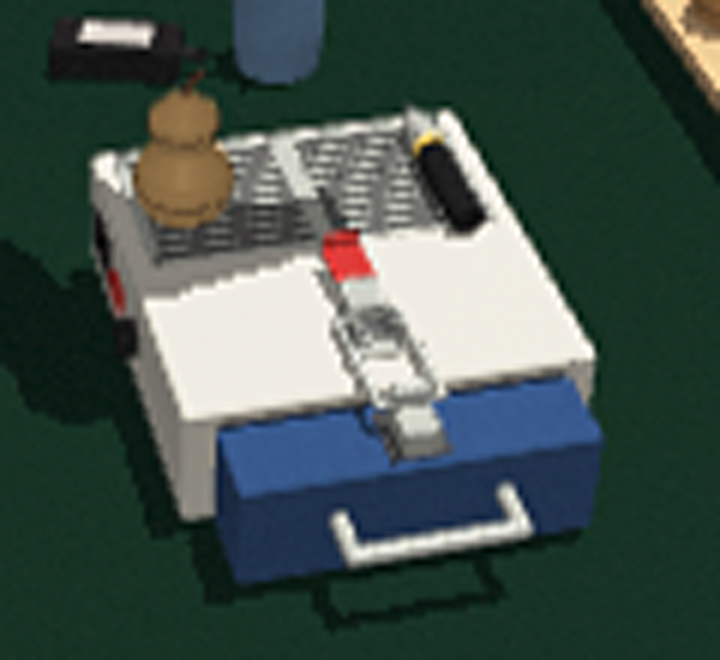

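```bash
python3 -c "
from plant import ctrl
print(ctrl.close_job())"
```

```text
the job is handed in; nothing more can be done
None
```

The dust drawer is pushed in and clamped: the bail is hooked in the keeper and the red lever lies flat. I handed it in at about 18.8 s on the robot's clock.

- **Drawer:** I pushed it in by the handle until it met the seal. The force rose from about 3 N to 27 N.
- **Bail, first try failed:** I tipped the bail forward, but its bar landed on the keeper's lip. The drawer had also come back out to between 8 and 11 mm. I had already begun swinging the lever, and that dragged the drawer back to about 6 mm.
- **Bail, mended:** I pushed the lever back open to about 1.9 rad from behind. The bar then dropped onto the shelf in front of the lip.
- **Lever:** I swung it over again. Partway through, the wrist view showed the bar under the lip. It then went past centre and down flat, stopping firmly under 10 N at the height expected for flat.

**Last checks:**
- The wrist picture with the expected outlines drawn in matches lever 0, and the side picture matches the drawer at about 1.5 mm.
- In the side picture the lever's tip sat about 5 mm off its predicted place. An unclamped lever would be off by 17 mm or more, so I took this as measurement error.
- About 0.4 s later the latch had not moved.
- In the side pictures the large gourd and the carving pen are where they were, and nothing else on the bench looks moved. The detector confirmed the brush jar and small gourd but returned a wrong box for the pen controller. I made no separate check of the knife, palette or adaptor.
- The gripper was clear and touching nothing when I handed in.

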